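# Balance the centrifuge rotor

## Task

Balance the centrifuge rotor before the run: for each of the three vials and the dark bottle already standing in it, find its twin of the same size and shape among the things along the front of the bench and set that twin in the empty pocket straight across the hub from it, fully down on the pocket floor and upright. Leave the four that are already in the rotor where they are, tip none of the eight over, and let go of everything at the end.

Things in the scene. Friction and masses are not known exactly. Their poses are not given: they have to be found in the camera images.
- rotor: Fixed round aluminium rotor, 170 mm wide, on a black stand. Origin: on the bench under its axis, z up. Flat top at z 44 mm, hub knob to 64. Eight upright pockets, 25 mm bore, rim bevelled to 32, floor at z 22 mm, 60 mm from the axis at 0, 45, .. 315 deg from x towards y. Those at 0, 45, 135, 270 start filled, in changing order; those straight across are empty.
- rotor_tall: Standing in a rotor pocket from the start: clear glass serum vial with a grey-topped crimped cap, the largest kind: 20 mm diameter, 57 mm tall (firm to the fingers up to 53 mm). Origin: centre of its underside; z up along it. It weighs 10 to 20 g.
- rotor_medium: Standing in a rotor pocket from the start: clear glass serum vial with a grey-topped crimped cap, the middle kind: 17 mm diameter, 49 mm tall (firm to the fingers up to 45 mm). Origin: centre of its underside; z up along it. It weighs 10 to 20 g.
- rotor_short: Standing in a rotor pocket from the start: clear glass serum vial with a grey-topped crimped cap, the smallest kind: 17 mm diameter, 39 mm tall (firm to the fingers up to 35 mm). Origin: centre of its underside; z up along it. It weighs 10 to 20 g.
- rotor_bottle: Standing in a rotor pocket from the start: dark, almost black glass bottle with a black screw cap: 20 mm diameter, 46 mm tall (the cap, 17 mm diameter, is its upper 12 mm). Origin: centre of its underside; z up along it. It weighs 10 to 20 g.
- bench_tall: The twin of rotor_tall, standing loose on the bench: clear glass serum vial with a grey-topped crimped cap, the largest kind: 20 mm diameter, 57 mm tall (firm to the fingers up to 53 mm). Origin: centre of its underside; z up along it. It weighs 10 to 20 g.
- bench_medium: The twin of rotor_medium, standing loose on the bench: clear glass serum vial with a grey-topped crimped cap, the middle kind: 17 mm diameter, 49 mm tall (firm to the fingers up to 45 mm). Origin: centre of its underside; z up along it. It weighs 10 to 20 g.
- bench_short: The twin of rotor_short, standing loose on the bench: clear glass serum vial with a grey-topped crimped cap, the smallest kind: 17 mm diameter, 39 mm tall (firm to the fingers up to 35 mm). Origin: centre of its underside; z up along it. It weighs 10 to 20 g.
- bench_bottle: The twin of rotor_bottle, standing loose on the bench: dark, almost black glass bottle with a black screw cap: 20 mm diameter, 46 mm tall (the cap, 17 mm diameter, is its upper 12 mm). Origin: centre of its underside; z up along it. It weighs 10 to 20 g.

How it is judged:
By the outcome, as a careful person would: the job done as asked, in the order asked, and still so for the second after the job is handed in, with the robot touching nothing.
It also fails if it takes over 102 s, if anything falls off the work surface, if the arm or the gripper's body presses on something with over 40 N, if the wrist force passes 120 N, or if a joint passes its speed limit or range.

## Robot

A 6-joint arm with a two-finger parallel gripper is mounted at the origin on a cart in front of the work surface, level with it; the furniture and walls round the work are solid. World frame = base frame: x ahead of the robot, y to its left, z up, the work surface at z = 0. Lengths are in mm, angles in rad, forces in N, time in s.
With the tool pointing down it reaches from about 300 to 775 mm from the base axis. Payload 14.6 kg.
Tool frame: the origin (TCP) lies midway between the tips of the shut fingers; the grasp point (between the pads) lies 19 mm behind it; z points along the fingers, y is the line along which they close (so a half turn about z gives the same grasp; the last joint's range is limited). The gripper opens to 94 mm and grips with 3 to 60 N. Pads are 16 mm wide; open, the fingers measure 119 mm over their backs; the gripper's body (75 mm by 177 mm) begins 78 mm behind the grasp point.
Start: joints at [-0.067, 0.3, 1.521, -0, 1.321, -0.067], TCP at [549.99, -0.002, 178.646] pointing down, gripper open.
Joint ranges: [-3.03, 3.03], [-0.79, 2.21], [0.23, 2.52], [-1.04, 4.18], [0, 3.07], [-2.55, 2.55]. Speed limits (rad/s): [2.22, 2.22, 2.57, 3.14, 3.14, 3.14].

## Interface

Orientations are given as [roll, pitch, yaw] about the fixed x, y, z axes, in that order (R = Rz(yaw) Ry(pitch) Rx(roll)).
In Python, from cell import * gives the robot as it stands. The module is installed in compiled form; this text tells all that it offers.
- The arm moves only by the tool servo_tool, never from a script. Its argument "motion" is a list of rows, each an object of numbers: "wx", "wy", "wz": the turn, a rotation vector about the tool's x, y, z in units of 2 rad (1.0 is 2 rad); "dx", "dy", "dz": the shift along the tool's x, y, z in units of 10 cm (1.0 is 10 cm); "fingers": the closure, from -1 (fully open) to 1 (shut). In form: [{"wx": .., "wy": .., "wz": .., "dx": .., "dy": .., "dz": .., "fingers": ..}, ...]. A call has 1 to 10 rows; each row is the pose to reach, as a shift and turn from the pose commanded when the call began, along the tool's axes at that moment; what a row does not reach only later rows make up. A row lasts 1/10 s, in which the tool goes at most 50 mm and 8.59 degrees, less where a joint would pass 70% of its speed; a pose out of reach is approached as far as the arm can. A call with a number of a shift or a turn outside -1 to 1 is refused whole. A call with a gripper value outside its range is refused whole. The fingers move at their own pace and stop on an object; "newtons" is the grip in N (left out, the last holds). Time passes only in rows, so rows that repeat a pose let the fingers close. It gives the time, the measured TCP pose, the force, the opening and the grip force at its end, in the units of the state.
- read_state(): the state, without advancing time (a new reading comes with each control period).
- camera(name): name is "scene" or "side" or "wrist"; returns a dict with "image" (384x512x3 uint8, red, green, blue), "fx", "fy", "cx", "cy" (pixels), "k1" (the pictures are not rectified: a ray, as slopes to the right and down, at radius r is drawn at 1 + k1 r^2 times it, then the intrinsics apply), "R" (3x3) and "t" (3): a world point X has camera coordinates R X + t. Camera axes: x right, y down, z forward; pixel columns grow to the right and rows downward; lengths in mm; the calibration is good to about 2 mm. A picture is of the moment at which its call begins. There is no depth.
- sign_off(): hands the job in; it is judged then, once.
Trained networks look in a picture, given as the dict that the camera call returned (one of the last four; its "shot" number tells which), for a name from the list of things; names that differ only in an ending like _2 or _b are one class to them, and where a whole thing is asked for, a point or a joint stands for the part that bears it (a point fixed in the world has none). Each returns a list of dicts, best first, with "conf" (0 to 1); they miss things now and then, are a little off and sometimes report something else, mostly with a low value. They report only what shows in the picture. A call takes as long as a camera call.
- spot_in(query, picture): "location" ([column, row] in pixels, amid what is visible of it).
- trace(query, picture): "pixels" (384x512 bool, what is visible of it) and "location" ([column, row] in pixels, amid what is visible of it).
The state is a dict: "clock": time; "joints": joint angles; "qd": joint speeds; "effort": joint torques, N m; "eef_pos": TCP position; "eef_rot": TCP orientation; "wrist_force": force on the tool from outside, world axes, zero at the start; "moment": the same for the moment, N m; "finger_gap": finger opening in mm; "finger_force": force on a finger pad.
Only numpy, scipy, OpenCV 4.12 (cv2) and the standard library are available. Lean on these libraries where they do the work, as an engineer would, in place of code of your own. Each camera call takes 0.05 s, during which the arm holds its last target. There are 200 camera calls.

## Working session

There is one attempt and no reset: what is moved stays moved. The work goes in short steps, Python scripts to look and compute and a tool call to move; the robot and the scene stay as the last step left them, time stands still between calls to the robot, and variables do not carry over. Pictures are saved under pics/ and viewed, at most 14 in all, crops included, and the job is handed in when it is done.

Besides the shell and the picture viewer there is one more tool, called as name(argument=value, ...), one argument or row to a line, values as JSON. servo_tool: Moves the arm, as the interface text tells. Its arguments: {"type":"object","properties":{"motion":{"type":"array","items":{"type":"object","properties":{"wx":{"type":"number"},"wy":{"type":"number"},"wz":{"type":"number"},"dx":{"type":"number"},"dy":{"type":"number"},"dz":{"type":"number"},"fingers":{"type":"number"}}}},"newtons":{"type":"number"}},"required":["motion"]}

```bash
mkdir -p pics
python3 - <<'E'
from cell import *
import cv2
s=read_state(); print(s)
for n in ["scene","side","wrist"]:
    c=camera(n); cv2.imwrite(f"pics/{n}0.png",c["image"][:,:,::-1]); print(n,c["fx"],c["k1"],c["R"],c["t"])
    for q in ["rotor","bench_tall","bench_medium","bench_short","bench_bottle"]:
        print(q,[(d["location"],round(d["conf"],2)) for d in spot_in(q,c)])
E
```

```text
{'clock': 0.0, 'joints': array([-6.65956409e-02,  3.00493554e-01,  1.52160244e+00,  2.77535868e-05,
        1.32069648e+00, -6.65923702e-02]), 'qd': array([-0.0006775 ,  0.00148841,  0.00017319, -0.00062225,  0.001128  ,
       -0.0003429 ]), 'effort': array([-1.53750298e-03, -5.31805658e+01, -3.52735734e+01,  7.07558286e-02,
        2.43994006e-02, -4.79655944e-05]), 'eef_pos': array([5.49696877e+02, 2.76965036e-02, 1.78064999e+02]), 'eef_rot': array([-3.14039728e+00, -1.06662112e-04,  1.57078611e+00]), 'wrist_force': array([ 0.78856535, -0.15487712,  0.43718573]), 'moment': array([-0.05979777, -0.01084598, -0.00075955]), 'finger_force': 0.0, 'finger_gap': 93.86987594316405}
scene 378.44040837071594 0.024999052170807428 [[ 0.69664875 -0.71709842  0.02122192]
 [-0.32351998 -0.34042168 -0.88286347]
 [ 0.6403244   0.60818002 -0.46915001]] [-331.89241446  227.17728182  570.33601756]
rotor [([280.2, 225.8], 0.93)]
bench_tall [([187.0, 193.2], 0.52)]
bench_medium [([376.4, 264.6], 0.79)]
bench_short [([352.9, 282.8], 0.6)]
bench_bottle []
side 352.0840344892688 0.016112244968194304 [[-0.9964516   0.08316124 -0.01297731]
 [ 0.05579141  0.53716545 -0.84162973]
 [-0.06302001 -0.83936731 -0.53989905]] [492.49129058 -10.8720908  972.10590896]
rotor [([255.9, 179.8], 0.68)]
bench_tall [([291.1, 236.7], 0.69)]
bench_medium [([237.0, 146.9], 0.57)]
bench_short [([260.2, 146.5], 0.4)]
bench_bottle [([277.9, 279.4], 0.68), ([255.0, 180.3], 0.21)]
wrist 285.61388927372644 -0.03824734680074601 [[ 9.99999966e-01  5.26274139e-05  2.53580463e-04]
 [-1.10172213e-05 -9.69604929e-01  2.44675871e-01]
 [ 2.58749525e-04 -2.44675866e-01 -9.69604896e-01]] [-550.18801073  -25.21341397  390.09996807]
rotor [([217.6, 207.1], 0.96), ([194.4, 345.5], 0.16)]
bench_tall [([162.4, 5.6], 0.63)]
bench_medium []
bench_short [([194.0, 346.0], 0.45)]
bench_bottle []
```

Run:
```python
import cv2
a=cv2.imread("pics/scene0.png");b=cv2.imread("pics/side0.png");c=cv2.imread("pics/wrist0.png")
cv2.imwrite("pics/a.png",cv2.resize(a[130:370,130:450],(800,600),interpolation=3))
cv2.imwrite("pics/b.png",cv2.resize(b[110:320,150:430],(800,600),interpolation=3))
```

```text
(no output)
```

View pics/a.png

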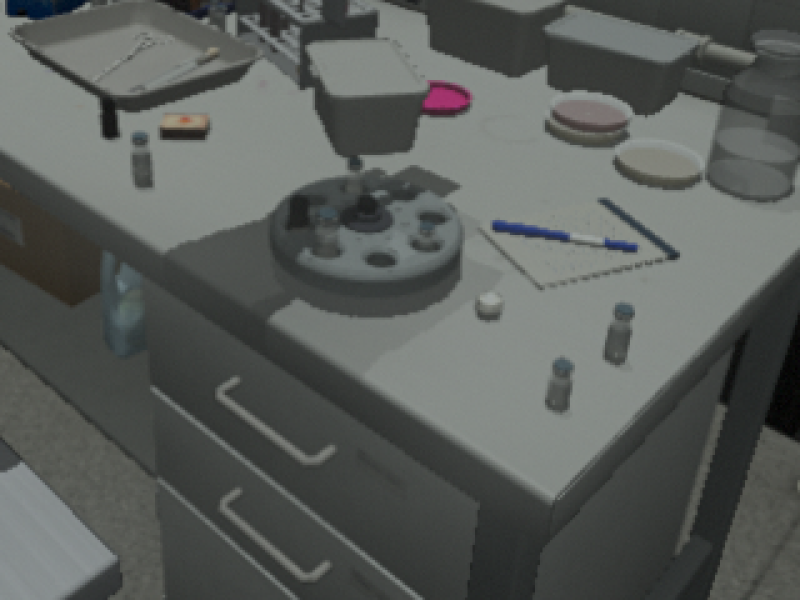

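View pics/b.png

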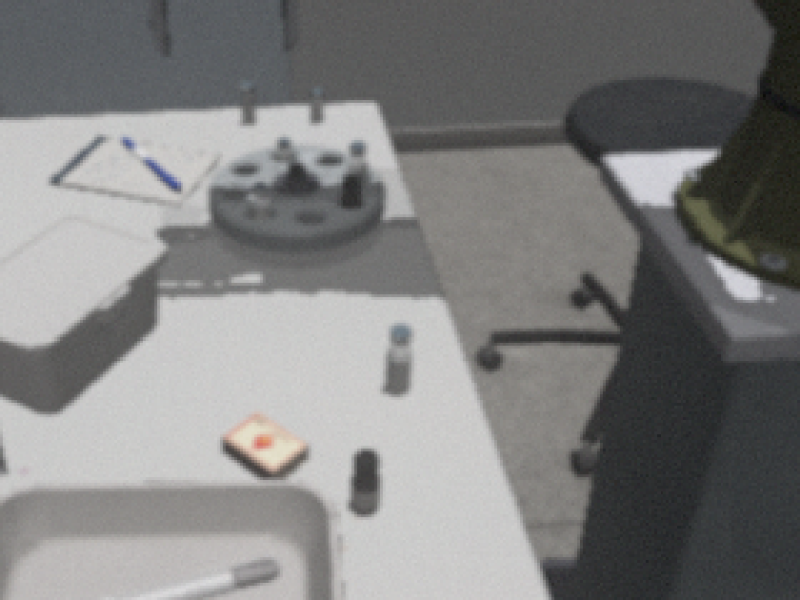

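View pics/wrist0.png

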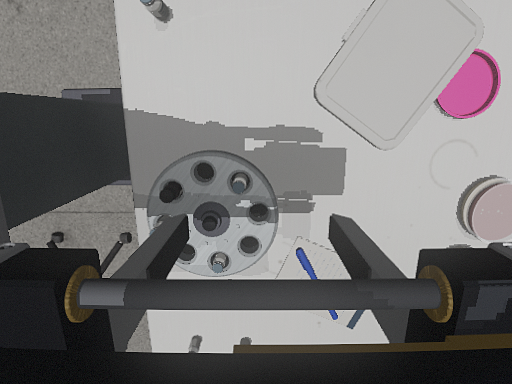

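The pictures show the rotor with four filled pockets. The bottle sits at the wrist-view left, (170,191), and vials are at (240,181), (218,262) and one behind the finger. Two vials stand on the bench right of the rotor, and one vial and the dark bottle on the left.

```bash
cat > h.py <<'E'
from cell import *
import cv2, numpy as np
from scipy.optimize import least_squares
def proj(c,X):
    p=np.atleast_2d(X)@np.array(c["R"]).T+c["t"]; s=p[:,:2]/p[:,2:]
    s=s*(1+c["k1"]*(s**2).sum(1,keepdims=True))
    return s*[c["fx"],c["fy"]]+[c["cx"],c["cy"]]
def onplane(c,px,z):
    "world xy at height z seen at pixel px"
    f=lambda q: proj(c,[q[0],q[1],z])[0]-px
    R=np.array(c["R"]); 
    d0=((np.array(px)-[c["cx"],c["cy"]])/[c["fx"],c["fy"]]); d=R.T@np.r_[d0,1]; o=-R.T@c["t"]
    q=(o+d*(z-o[2])/d[2])[:2]
    return least_squares(f,q,x_scale=10).x
H=dict(tall=57,medium=49,short=39,bottle=46); D=dict(tall=20,medium=17,short=17,bottle=20)
def grab(n,tag):
    c=camera(n); cv2.imwrite(f"pics/{n}_{tag}.png",c["image"][:,:,::-1]); return c
E
python3 - <<'E'
from h import *
for n in ["scene","side"]:
    c=camera(n)
    for k in H:
        for d in trace("bench_"+k,c)[:6]:
            ys,xs=np.nonzero(d["pixels"]); bb=xs.min(),xs.max(),ys.min(),ys.max()
            mid=[(bb[0]+bb[1])/2,(bb[2]+bb[3])/2]
            print(n,k,round(d["conf"],2),bb,onplane(c,mid,H[k]/2).round(1))
c=camera("wrist")
P=np.array([[249,244],[258,212],[203,171],[186,253]],float); a=np.array([180,225,315,90])
def pk(v,a=a): t=np.radians(a)+v[2]; return np.c_[v[0]+60*np.cos(t),v[1]+60*np.sin(t),0*t+44]
c0=onplane(c,[211,212],44)
r=least_squares(lambda v:(proj(c,pk(v))-P)[:3].ravel(),[*c0,np.radians(150)],x_scale=[10,10,.1])
print(r.x,np.degrees(r.x[2]),r.fun)
for nm in ["wrist","scene","side"]:
    cc=c if nm=="wrist" else camera(nm)
    for ang in [0,45,135,270]:
        q=pk(r.x,np.array([ang]))[0]
        print(nm,ang,[(k,proj(cc,[q[0],q[1],22+H[k]])[0].round(1).tolist()) for k in H])
    for k in H: print(k,[(np.round(d["location"]).tolist(),round(d["conf"],2)) for d in spot_in("rotor_"+k,cc)])
E
```

```text
scene tall 0.61 (np.int64(182), np.int64(190), np.int64(183), np.int64(204)) [433.3 198.1]
scene medium 0.66 (np.int64(371), np.int64(383), np.int64(251), np.int64(276)) [ 527.1 -278.4]
scene medium 0.6 (np.int64(257), np.int64(264), np.int64(214), np.int64(231)) [473.4 -22.4]
scene short 0.53 (np.int64(349), np.int64(358), np.int64(273), np.int64(294)) [ 450.  -274.4]
side tall 0.7 (np.int64(285), np.int64(294), np.int64(223), np.int64(248)) [432.6 194.4]
side short 0.64 (np.int64(259), np.int64(263), np.int64(142), np.int64(152)) [ 447.8 -275.4]
side bottle 0.59 (np.int64(272), np.int64(283), np.int64(267), np.int64(290)) [475.1 310.9]
[490.5659423  -50.83531114   2.48202195] 142.20938243905778 [-0.1217903   0.3060174   0.23751285 -0.21894926 -0.11587463 -0.0572132 ]
wrist 0 [('tall', [162.3, 196.8]), ('medium', [164.6, 194.9]), ('short', [167.3, 192.7]), ('bottle', [165.4, 194.2])]
wrist 45 [('tall', [155.2, 233.7]), ('medium', [157.5, 231.1]), ('short', [160.3, 227.9]), ('bottle', [158.4, 230.1])]
wrist 135 [('tall', [214.8, 274.3]), ('medium', [215.8, 270.8]), ('short', [216.9, 
[... 739 characters left out ...]
ll [([260.0, 224.0], 0.64)]
medium [([271.0, 199.0], 0.63)]
short [([260.0, 224.0], 0.65), ([301.0, 224.0], 0.53)]
bottle [([352.0, 284.0], 0.37)]
side 0 [('tall', [272.8, 169.2]), ('medium', [272.7, 171.9]), ('short', [272.7, 175.3]), ('bottle', [272.7, 172.9])]
side 45 [('tall', [275.1, 161.1]), ('medium', [275.1, 163.7]), ('short', [275.0, 167.0]), ('bottle', [275.1, 164.7])]
side 135 [('tall', [249.0, 153.7]), ('medium', [249.1, 156.3]), ('short', [249.1, 159.5]), ('bottle', [249.1, 157.3])]
side 270 [('tall', [240.6, 172.9]), ('medium', [240.7, 175.7]), ('short', [240.8, 179.0]), ('bottle', [240.7, 176.7])]
tall []
medium [([239.0, 183.0], 0.51)]
short [([247.0, 162.0], 0.47)]
bottle []
```

Rotor contents: 0° bottle, 45° tall, 135° short, 270° medium. I'll start with the tall vial and hover over it.

servo_tool(
  motion=[
    {"dx":0.33,"dy":-0.2},
    {"dx":0.66,"dy":-0.4},
    {"dx":0.98,"dy":-0.58},
    {"dx":0.98,"dy":-0.58},
  ],
)

```text
schema error: expected keys wx, wy, wz, dx, dy, dz, fingers
```

servo_tool(
  motion=[
    {"dx":0.33,"dy":-0.2},
    {"dx":0.66,"dy":-0.4},
    {"dx":0.98,"dy":-0.58},
    {"dx":0.98,"dy":-0.58},
    {"dx":0.98,"dy":-0.58},
  ],
)

```text
schema error: expected keys wx, wy, wz, dx, dy, dz, fingers
```

```bash
cat >> h.py <<'E'
def look(k,tag):
    s=read_state(); print("tcp",s["eef_pos"].round(1),s["eef_rot"].round(3),"gap",round(s["finger_gap"],1))
    c=grab("wrist",tag)
    for d in trace("bench_"+k,c)[:3]:
        ys,xs=np.nonzero(d["pixels"])
        print(k,round(d["conf"],2),xs.min(),xs.max(),ys.min(),ys.max(),"xy at mid height",onplane(c,[xs.mean(),ys.mean()],H[k]/2).round(1))
    return c
E
python3 - <<'E'
from h import *
c=look("tall","t1")
for z in (0,57): print(proj(c,[433,196,z]))
E
```

```text
tcp [550.   -0.  178.6] [-3.142  0.     1.571] gap 94.1
tall 0.94 140 170 0 21 xy at mid height [435.9 191.8]
[[162.44003358  13.717482  ]]
[[144.64270304  -5.47178675]]
```

View pics/wrist_t1.png

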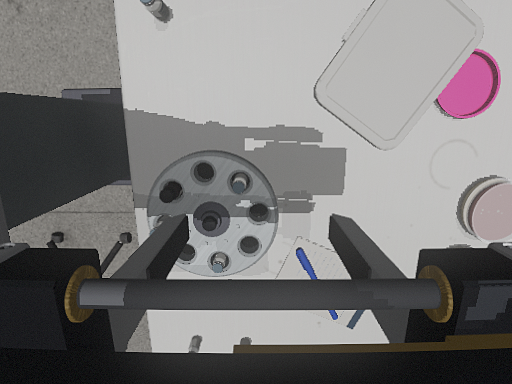

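The calls were refused because each row needs every key, so the arm hasn't moved and the picture is unchanged.

servo_tool(
  motion=[
    {"wx":0,"wy":0,"wz":0,"dx":0.33,"dy":-0.2,"dz":0,"fingers":-1},
    {"wx":0,"wy":0,"wz":0,"dx":0.66,"dy":-0.4,"dz":0,"fingers":-1},
    {"wx":0,"wy":0,"wz":0,"dx":0.98,"dy":-0.58,"dz":0,"fingers":-1},
    {"wx":0,"wy":0,"wz":0,"dx":0.98,"dy":-0.58,"dz":0,"fingers":-1},
  ],
  newtons=10,
)

```text
clock: 2.65
eef_pos: [490.5, 100.7, 179.0]
eef_rot: [3.141, -0.001, 1.574]
wrist_force: [-0.7, -0.3, 0.6]
finger_gap: 94.1
finger_force: 0.0
```

servo_tool(
  motion=[
    {"wx":0,"wy":0,"wz":0,"dx":0.33,"dy":-0.2,"dz":0,"fingers":-1},
    {"wx":0,"wy":0,"wz":0,"dx":0.66,"dy":-0.4,"dz":0,"fingers":-1},
    {"wx":0,"wy":0,"wz":0,"dx":0.98,"dy":-0.58,"dz":0,"fingers":-1},
    {"wx":0,"wy":0,"wz":0,"dx":0.98,"dy":-0.58,"dz":0,"fingers":-1},
    {"wx":0,"wy":0,"wz":0,"dx":0.98,"dy":-0.58,"dz":0,"fingers":-1},
  ],
)

```text
clock: 3.15
eef_pos: [434.2, 196.0, 178.7]
eef_rot: [3.141, 0.0, 1.572]
wrist_force: [0.3, 0.3, -0.3]
finger_gap: 94.1
finger_force: 0.0
```

Run:
```python
from h import *
c=look("tall","t2")
for z in (0,57): print(proj(c,[435,194,z]))
```

```text
tcp [434.2 196.  178.7] [3.141 0.    1.572] gap 94.1
tall 0.78 250 265 164 185 xy at mid height [433.2 196.8]
[[258.71369999 172.81789223]]
[[258.80994954 181.88799252]]
```

View pics/wrist_t2.png

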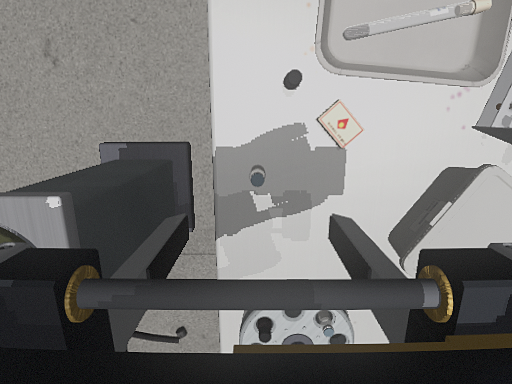

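The tall vial shows at (257,176), directly under the TCP, and the bottle at (292,79). Descending to grasp.

servo_tool(
  motion=[
    {"wx":0,"wy":0,"wz":0,"dx":0,"dy":0,"dz":0.3,"fingers":0.0},
    {"wx":0,"wy":0,"wz":0,"dx":0,"dy":0,"dz":0.65,"fingers":0.0},
    {"wx":0,"wy":0,"wz":0,"dx":0,"dy":0,"dz":0.95,"fingers":0.0},
    {"wx":0,"wy":0,"wz":0,"dx":0,"dy":0,"dz":0.95,"fingers":0.0},
    {"wx":0,"wy":0,"wz":0,"dx":0,"dy":0,"dz":0.95,"fingers":0.0},
  ],
)

```text
clock: 3.75
eef_pos: [434.6, 195.4, 84.4]
eef_rot: [-3.141, 0.0, 1.57]
wrist_force: [0.2, 0.7, 0.8]
finger_gap: 57.8
finger_force: 0.0
```

servo_tool(
  motion=[
    {"wx":0,"wy":0,"wz":0,"dx":0,"dy":0,"dz":0.2,"fingers":0.0},
    {"wx":0,"wy":0,"wz":0,"dx":0,"dy":0,"dz":0.4,"fingers":0.0},
    {"wx":0,"wy":0,"wz":0,"dx":0,"dy":0,"dz":0.6,"fingers":0.0},
    {"wx":0,"wy":0,"wz":0,"dx":0,"dy":0,"dz":0.6,"fingers":0.4},
    {"wx":0,"wy":0,"wz":0,"dx":0,"dy":0,"dz":0.6,"fingers":0.8},
    {"wx":0,"wy":0,"wz":0,"dx":0,"dy":0,"dz":0.6,"fingers":1},
    {"wx":0,"wy":0,"wz":0,"dx":0,"dy":0,"dz":0.6,"fingers":1},
    {"wx":0,"wy":0,"wz":0,"dx":0,"dy":0,"dz":0.6,"fingers":1},
    {"wx":0,"wy":0,"wz":0,"dx":0,"dy":0,"dz":0.6,"fingers":1},
    {"wx":0,"wy":0,"wz":0,"dx":0,"dy":0,"dz":0.6,"fingers":1},
  ],
)

```text
clock: 4.75
eef_pos: [434.6, 196.3, 24.6]
eef_rot: [3.14, -0.001, 1.571]
wrist_force: [-0.7, 0.1, 7.7]
finger_gap: 18.5
finger_force: 10.1
```

servo_tool(
  motion=[
    {"wx":0,"wy":0,"wz":0,"dx":0,"dy":0,"dz":-0.2,"fingers":1},
    {"wx":0,"wy":0,"wz":0,"dx":0,"dy":0,"dz":-0.6,"fingers":1},
    {"wx":0,"wy":0,"wz":0,"dx":0,"dy":0,"dz":-1.0,"fingers":1},
    {"wx":0,"wy":0,"wz":0,"dx":0,"dy":0,"dz":-1.0,"fingers":1},
  ],
)

```text
clock: 5.15
eef_pos: [436.2, 196.9, 128.7]
eef_rot: [3.134, -0.003, 1.571]
wrist_force: [1.2, 0.5, -0.5]
finger_gap: 17.6
finger_force: 10.0
```

servo_tool(
  motion=[
    {"wx":0,"wy":0,"wz":0,"dx":-0.4,"dy":0.2,"dz":-0.1,"fingers":1},
    {"wx":0,"wy":0,"wz":0,"dx":-0.8,"dy":0.4,"dz":-0.2,"fingers":1},
    {"wx":0,"wy":0,"wz":0,"dx":-1,"dy":0.5,"dz":-0.2,"fingers":1},
    {"wx":0,"wy":0,"wz":0,"dx":-1,"dy":0.5,"dz":-0.2,"fingers":1},
  ],
)

```text
clock: 5.55
eef_pos: [484.7, 93.9, 143.3]
eef_rot: [-3.141, 0.0, 1.568]
wrist_force: [-0.6, 0.5, -0.5]
finger_gap: 18.0
finger_force: 10.0
```

```bash
cat >> h.py <<'E'
def pockets(v,a,z=44.): t=np.radians(np.atleast_1d(a).astype(float))+v[2]; return np.c_[v[0]+60*np.cos(t),v[1]+60*np.sin(t),0*t+z]
def rotor(c,v0=(490.6,-50.8,2.482),thr=60,z=44.,empty=(180,225,315,90)):
    "fit rotor to dark blobs of empty pockets near the predicted places"
    g=cv2.cvtColor(c["image"],cv2.COLOR_RGB2GRAY); v=np.array(v0); 
    for it in range(3):
        obs=[];ang=[]
        for a in empty:
            q=proj(c,pockets(v,a))[0]; t=np.linspace(0,6.28,40)
            ring=proj(c,pockets(v,a)+np.c_[12.5*np.cos(t),12.5*np.sin(t),0*t])
            w=int(np.ptp(ring[:,0])*.8)
            x0,y0=(q-w).astype(int); p=g[max(y0,0):y0+2*w,max(x0,0):x0+2*w]
            if p.size<40: continue
            n,l,st,ce=cv2.connectedComponentsWithStats((p<thr).astype(np.uint8))
            if n<2: continue
            i=1+np.argmax(st[1:,4]); obs.append(ce[i]+[max(x0,0),max(y0,0)]); ang.append(a)
            if it==2: print(" pocket",a,"pred",q.round(1),"obs",obs[-1].round(1),"area",st[i,4],"ring w",w)
        obs=np.array(obs)
        v=least_squares(lambda u:(proj(c,pockets(u,ang,z))-obs).ravel(),v,x_scale=[10,10,.1],loss="soft_l1").x
    print("rotor",v.round(1),np.degrees(v[2]).round(1)); return v
E
python3 - <<'E'
from h import *
s=read_state(); print(s["eef_pos"],s["finger_gap"],s["finger_force"],s["wrist_force"])
c=grab("wrist","t3"); rotor(c)
E
```

```text
[484.69137114  93.88273178 143.25433093] 18.032233855477937 9.994380623102188 [-0.60675687  0.50008204 -0.49500249]
 pocket 180 pred [302.9 322.4] obs [305. 323.] area 641 ring w 15
 pocket 225 pred [313.2 291.5] obs [314.7 290.3] area 881 ring w 16
 pocket 315 pred [256.8 254.5] obs [256.1 252.2] area 151 ring w 17
 pocket 90 pred [236.7 331.3] obs [223.4 331.6] area 146 ring w 15
rotor [492.6 -48.6   2.5] 144.3
```

View pics/wrist_t3.png

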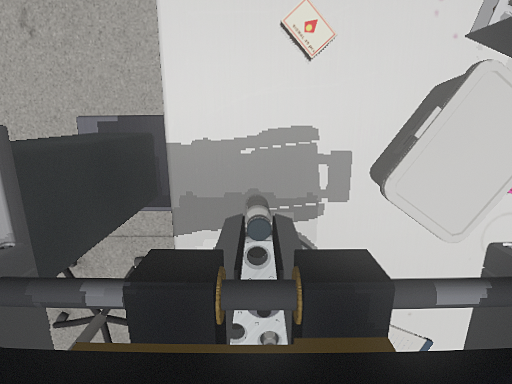

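Run:
```python
from h import *
R={}
print([round(read_state()["finger_gap"],2) for _ in range(4)])
for n in ["scene","side"]:
    c=camera(n)
    for p,bb in {"scene":[((434,196),"183-204 w182-190"),((527,-278),"251-276 w371-383"),((450,-275),"273-294 w349-358")],"side":[((434,196),"223-248 w285-294"),((450,-275),"142-152"),((475,311),"267-290 w272-283")]}[n]:
        for k in H:
            t=np.linspace(0,6.28,30); o=D[k]/2*np.c_[np.cos(t),np.sin(t),0*t]
            q=np.r_[proj(c,o+[*p,0]),proj(c,o*.75+[*p,H[k]])]
            print(n,p,bb,k,"rows %.1f-%.1f cols %.1f-%.1f"%(q[:,1].min(),q[:,1].max(),q[:,0].min(),q[:,0].max()))
```

```text
[18.27, 18.27, 18.27, 18.27]
scene (434, 196) 183-204 w182-190 tall rows 182.2-205.5 cols 183.0-191.4
scene (434, 196) 183-204 w182-190 medium rows 185.3-205.2 cols 183.7-190.8
scene (434, 196) 183-204 w182-190 short rows 188.8-205.2 cols 183.9-190.8
scene (434, 196) 183-204 w182-190 bottle rows 186.1-205.5 cols 183.3-191.4
scene (527, -278) 251-276 w371-383 tall rows 247.2-276.9 cols 369.3-384.0
scene (527, -278) 251-276 w371-383 medium rows 251.0-276.4 cols 370.1-382.6
scene (527, -278) 251-276 w371-383 short rows 255.3-276.4 cols 370.1-381.6
scene (527, -278) 251-276 w371-383 bottle rows 251.9-276.9 cols 369.3-382.9
scene (450, -275) 273-294 w349-358 tall rows 264.3-295.8 cols 346.6-361.3
scene (450, -275) 273-294 w349-358 medium rows 268.3-295.2 cols 347.5-359.9
scene (450, -275) 273-294 w349-358 short rows 272.8-295.2 cols 347.5-359.0
scene (450, -275) 273-294 w349-358 bottle rows 269.3-295.8 cols 346.6-360.3
side (434, 196) 223-248 w285-294 tall rows 223.5-249.0 cols 283.9-293.1
side (434, 196) 223-248 w285-294 medium rows 226.7-248.6 cols 284.6-292.4
side (434, 196) 223-248 w285-294 short rows 230.4-248.6 cols 284.6-292.3
side (434, 196) 223-248 w285-294 bottle rows 227.5-249.0 cols 283.9-293.0
side (450, -275) 142-152 tall rows 135.6-153.8 cols 257.4-263.4
side (450, -275) 142-152 medium rows 138.0-153.6 cols 257.8-262.9
side (450, -275) 142-152 short rows 140.9-153.6 cols 257.8-262.9
side (450, -275) 142-152 bottle rows 138.7-153.8 cols 257.4-263.4
side (475, 311) 267-290 w272-283 tall rows 262.6-291.0 cols 272.1-282.5
side (475, 311) 267-290 w272-283 medium rows 266.1-290.4 cols 272.9-281.7
side (475, 311) 267-290 w272-283 short rows 270.0-290.4 cols 272.9-281.7
side (475, 311) 267-290 w272-283 bottle rows 266.9-291.0 cols 272.1-282.5
```

Identities hold in both cameras. Next, carry the tall vial to its pocket at (550,-43).

servo_tool(
  motion=[
    {"wx":0,"wy":0,"wz":0,"dx":-0.35,"dy":0.15,"dz":0,"fingers":1},
    {"wx":0,"wy":0,"wz":0,"dx":-0.7,"dy":0.3,"dz":0,"fingers":1},
    {"wx":0,"wy":0,"wz":0,"dx":-1,"dy":0.45,"dz":0,"fingers":1},
    {"wx":0,"wy":0,"wz":0,"dx":-1,"dy":0.45,"dz":0,"fingers":1},
  ],
)

```text
clock: 6.1
eef_pos: [529.7, -5.6, 143.2]
eef_rot: [-3.141, 0.0, 1.569]
wrist_force: [0.5, -0.7, 0.4]
finger_gap: 18.2
finger_force: 10.0
```

servo_tool(
  motion=[
    {"wx":0,"wy":0,"wz":0,"dx":-0.2,"dy":0.1,"dz":0,"fingers":1},
    {"wx":0,"wy":0,"wz":0,"dx":-0.4,"dy":0.21,"dz":0.1,"fingers":1},
    {"wx":0,"wy":0,"wz":0,"dx":-0.4,"dy":0.21,"dz":0.4,"fingers":1},
    {"wx":0,"wy":0,"wz":0,"dx":-0.4,"dy":0.21,"dz":0.65,"fingers":1},
    {"wx":0,"wy":0,"wz":0,"dx":-0.4,"dy":0.21,"dz":0.65,"fingers":1},
    {"wx":0,"wy":0,"wz":0,"dx":-0.4,"dy":0.21,"dz":0.65,"fingers":1},
  ],
)

```text
clock: 6.7
eef_pos: [550.0, -42.9, 79.2]
eef_rot: [-3.141, -0.0, 1.572]
wrist_force: [1.3, 0.3, 0.3]
finger_gap: 18.0
finger_force: 10.0
```

Run:
```python
from h import *
s=read_state(); print(s["eef_pos"],s["finger_gap"],s["wrist_force"])
ims=[]
for n in ["wrist","scene","side"]:
    c=grab(n,"p1")
    q=proj(c,[*s["eef_pos"][:2],55])[0]; p=proj(c,[550,-43.3,44])[0]; w=32 if n!="wrist" else 60
    x,y=q.astype(int); im=c["image"][max(y-w,0):y+w,x-w:x+w,::-1]
    print(n,q,p,proj(c,[*s["eef_pos"][:2],s["eef_pos"][2]-23.6])); ims.append(cv2.resize(im,(266,266),interpolation=3))
cv2.imwrite("pics/p1.png",cv2.resize(np.hstack(ims),(798,266)))
```

```text
[549.99136119 -42.94452485  79.23518004] 17.99858232511214 [1.32188869 0.30357498 0.25675198]
wrist [258.12207798 204.77311041] [258.13885056 201.46847255] [[258.12162918 204.99633601]]
scene [290.2193973  202.37231361] [290.02708357 206.58457941] [[290.2376385  202.13068194]]
side [231.67562373 173.95626009] [231.86129179 177.43863325] [[231.6644093  173.74999924]]
```

View pics/p1.png

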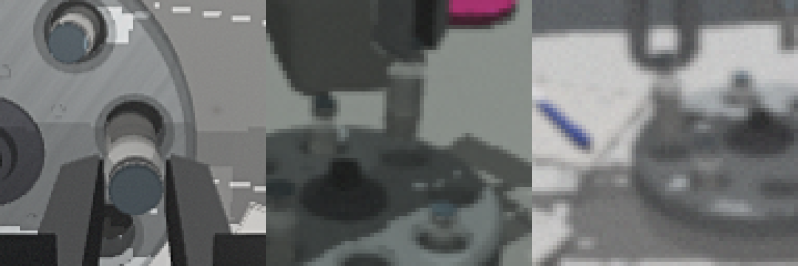

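All three crops show the vial aligned over its pocket, at crop x≈135 in the wrist view. Lowering.

servo_tool(
  motion=[
    {"wx":0,"wy":0,"wz":0,"dx":0,"dy":0,"dz":0.08,"fingers":1},
    {"wx":0,"wy":0,"wz":0,"dx":0,"dy":0,"dz":0.16,"fingers":1},
    {"wx":0,"wy":0,"wz":0,"dx":0,"dy":0,"dz":0.24,"fingers":1},
    {"wx":0,"wy":0,"wz":0,"dx":0,"dy":0,"dz":0.3,"fingers":1},
    {"wx":0,"wy":0,"wz":0,"dx":0,"dy":0,"dz":0.315,"fingers":1},
    {"wx":0,"wy":0,"wz":0,"dx":0,"dy":0,"dz":0.315,"fingers":1},
    {"wx":0,"wy":0,"wz":0,"dx":0,"dy":0,"dz":0.315,"fingers":1},
  ],
)

```text
clock: 7.55
eef_pos: [550.0, -44.0, 47.0]
eef_rot: [-3.142, -0.0, 1.571]
wrist_force: [-0.5, -0.6, -0.4]
finger_gap: 18.5
finger_force: 10.0
```

servo_tool(
  motion=[
    {"wx":0,"wy":0,"wz":0,"dx":0,"dy":0,"dz":0,"fingers":0.5},
    {"wx":0,"wy":0,"wz":0,"dx":0,"dy":0,"dz":0,"fingers":0.4},
    {"wx":0,"wy":0,"wz":0,"dx":0,"dy":0,"dz":0,"fingers":0.35},
    {"wx":0,"wy":0,"wz":0,"dx":0,"dy":0,"dz":0,"fingers":0.35},
  ],
)

```text
clock: 7.95
eef_pos: [550.0, -44.0, 47.2]
eef_rot: [3.142, -0.0, 1.571]
wrist_force: [0.1, 0.4, -0.7]
finger_gap: 30.7
finger_force: 0.0
```

servo_tool(
  motion=[
    {"wx":0,"wy":0,"wz":0,"dx":0,"dy":0,"dz":-0.1,"fingers":0.35},
    {"wx":0,"wy":0,"wz":0,"dx":0,"dy":0,"dz":-0.3,"fingers":0.35},
    {"wx":0,"wy":0,"wz":0,"dx":0,"dy":0,"dz":-0.65,"fingers":0.35},
    {"wx":0,"wy":0,"wz":0,"dx":0,"dy":0,"dz":-1,"fingers":0},
    {"wx":0,"wy":0,"wz":0,"dx":0,"dy":0,"dz":-1,"fingers":-0.5},
    {"wx":0,"wy":0,"wz":0,"dx":0,"dy":0,"dz":-1,"fingers":-1},
    {"wx":0,"wy":0,"wz":0,"dx":0,"dy":0,"dz":-1,"fingers":-1},
  ],
)

```text
clock: 8.65
eef_pos: [549.5, -43.9, 146.4]
eef_rot: [-3.14, -0.0, 1.571]
wrist_force: [-0.1, -0.7, 0.1]
finger_gap: 59.1
finger_force: 0.0
```

Run:
```python
from h import *
c=look("tall","p2"); rotor(c,empty=(180,315,90))
for n in ["scene","side"]:
    k=camera(n); print(n,proj(k,[550.1,-43.3,50]),[d["location"] for d in spot_in("bench_tall",k)])
```

```text
tcp [549.5 -43.9 146.4] [-3.14  -0.     1.571] gap 59.1
tall 0.6 249 268 174 198 xy at mid height [549.8 -49.7]
tall 0.41 182 195 327 343 xy at mid height [ 454.8 -259.1]
 pocket 180 pred [250.4 218.9] obs [248.7 217.5] area 154 ring w 17
 pocket 315 pred [198.2 133.2] obs [198.6 137. ] area 279 ring w 18
 pocket 90 pred [177.6 227.4] obs [178.2 227. ] area 140 ring w 17
rotor [493.1 -48.1   2.5] 142.2
scene [[290.22577363 204.30733034]] [[290.6, 202.6]]
side [[231.71918805 175.5110829 ]] [[231.3, 170.9]]
```

View pics/wrist_p2.png

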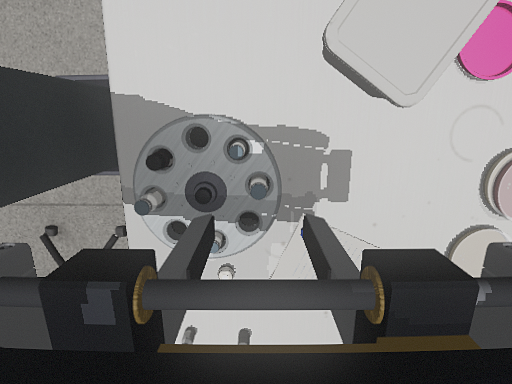

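The tall vial stands in its pocket at (258,183). Next is the bottle at about (475,311), turning the grip to the radial line of its pocket on the way.

servo_tool(
  motion=[
    {"wx":0,"wy":0,"wz":0,"dx":0.45,"dy":-0.12,"dz":-0.1,"fingers":-1},
    {"wx":0,"wy":0,"wz":0,"dx":0.9,"dy":-0.2,"dz":-0.15,"fingers":-1},
    {"wx":0,"wy":0,"wz":0,"dx":1,"dy":-0.25,"dz":-0.15,"fingers":-1},
  ],
)

```text
clock: 9.25
eef_pos: [524.6, 59.1, 162.8]
eef_rot: [3.141, -0.001, 1.573]
wrist_force: [-0.2, 0.4, -0.7]
finger_gap: 94.2
finger_force: 0.0
```

servo_tool(
  motion=[
    {"wx":0,"wy":0,"wz":0,"dx":0.45,"dy":-0.12,"dz":0,"fingers":-1},
    {"wx":0,"wy":0,"wz":0,"dx":0.9,"dy":-0.2,"dz":0,"fingers":-1},
    {"wx":0,"wy":0,"wz":0,"dx":1,"dy":-0.25,"dz":0,"fingers":-1},
  ],
)

```text
clock: 9.55
eef_pos: [499.2, 158.9, 161.9]
eef_rot: [-3.141, -0.0, 1.573]
wrist_force: [-0.2, 0.2, -0.4]
finger_gap: 94.2
finger_force: 0.0
```

servo_tool(
  motion=[
    {"wx":0,"wy":0,"wz":0,"dx":0.45,"dy":-0.12,"dz":0,"fingers":-1},
    {"wx":0,"wy":0,"wz":0,"dx":0.9,"dy":-0.2,"dz":0,"fingers":-1},
    {"wx":0,"wy":0,"wz":0,"dx":1,"dy":-0.25,"dz":0,"fingers":-1},
  ],
)

```text
clock: 9.85
eef_pos: [474.3, 258.6, 161.8]
eef_rot: [-3.141, -0.0, 1.573]
wrist_force: [0.9, -0.2, 0.4]
finger_gap: 93.7
finger_force: 0.0
```

servo_tool(
  motion=[
    {"wx":0,"wy":0,"wz":0.07,"dx":0.3,"dy":0,"dz":0,"fingers":-1},
    {"wx":0,"wy":0,"wz":0.14,"dx":0.55,"dy":0,"dz":0,"fingers":-1},
    {"wx":0,"wy":0,"wz":0.21,"dx":0.55,"dy":0,"dz":0,"fingers":-1},
    {"wx":0,"wy":0,"wz":0.28,"dx":0.55,"dy":0,"dz":0,"fingers":-1},
    {"wx":0,"wy":0,"wz":0.33,"dx":0.55,"dy":0,"dz":0,"fingers":-1},
    {"wx":0,"wy":0,"wz":0.33,"dx":0.55,"dy":0,"dz":0,"fingers":-1},
    {"wx":0,"wy":0,"wz":0.33,"dx":0.55,"dy":0,"dz":0,"fingers":-1},
  ],
)

```text
clock: 10.55
eef_pos: [475.3, 310.3, 162.0]
eef_rot: [3.142, 0.0, 0.913]
wrist_force: [0.0, 0.4, -0.3]
finger_gap: 94.0
finger_force: 0.0
```

```bash
cat >> h.py <<'E'
def totool(dw):
    from scipy.spatial.transform import Rotation as Ro
    return Ro.from_euler("xyz",read_state()["eef_rot"]).as_matrix().T@np.array(dw,float)
E
python3 - <<'E'
from h import *
c=look("bottle","b1")
g=c["image"].mean(2)
q=proj(c,[475,311,46])[0]; print(q, proj(c,[475,311,0]))
E
```

```text
tcp [475.3 310.3 162. ] [3.142 0.    0.913] gap 94.0
bottle 0.69 249 265 165 186 xy at mid height [475.5 312.8]
[257.77721248 180.96671486] [[257.82497584 173.42746357]]
```

View pics/wrist_b1.png

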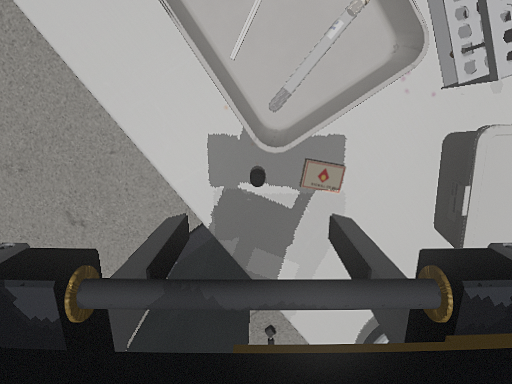

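The bottle shows at (257,176), under the TCP, with the matchbox 44 px to the right and clear of the fingers. Descending.

servo_tool(
  motion=[
    {"wx":0,"wy":0,"wz":0,"dx":0,"dy":0,"dz":0.3,"fingers":0.15},
    {"wx":0,"wy":0,"wz":0,"dx":0,"dy":0,"dz":0.6,"fingers":0.15},
    {"wx":0,"wy":0,"wz":0,"dx":0,"dy":0,"dz":0.85,"fingers":0.15},
    {"wx":0,"wy":0,"wz":0,"dx":0,"dy":0,"dz":0.85,"fingers":0.15},
    {"wx":0,"wy":0,"wz":0,"dx":0,"dy":0,"dz":0.85,"fingers":0.15},
  ],
)

```text
clock: 11.15
eef_pos: [475.3, 311.0, 77.9]
eef_rot: [3.142, -0.0, 0.912]
wrist_force: [0.1, -0.2, 0.5]
finger_gap: 57.6
finger_force: 0.0
```

servo_tool(
  motion=[
    {"wx":0,"wy":0,"wz":0,"dx":0.01,"dy":0,"dz":0.2,"fingers":0.15},
    {"wx":0,"wy":0,"wz":0,"dx":0.01,"dy":0,"dz":0.4,"fingers":0.15},
    {"wx":0,"wy":0,"wz":0,"dx":0.01,"dy":0,"dz":0.55,"fingers":0.15},
    {"wx":0,"wy":0,"wz":0,"dx":0.01,"dy":0,"dz":0.55,"fingers":0.3},
    {"wx":0,"wy":0,"wz":0,"dx":0.01,"dy":0,"dz":0.55,"fingers":0.8},
    {"wx":0,"wy":0,"wz":0,"dx":0.01,"dy":0,"dz":0.55,"fingers":1},
    {"wx":0,"wy":0,"wz":0,"dx":0.01,"dy":0,"dz":0.55,"fingers":1},
    {"wx":0,"wy":0,"wz":0,"dx":0.01,"dy":0,"dz":0.55,"fingers":1},
    {"wx":0,"wy":0,"wz":0,"dx":0.01,"dy":0,"dz":0.55,"fingers":1},
  ],
)

```text
clock: 12.05
eef_pos: [475.7, 311.9, 22.5]
eef_rot: [3.141, -0.0, 0.911]
wrist_force: [0.6, -0.9, 0.6]
finger_gap: 0.4
finger_force: 0.0
```

servo_tool(
  motion=[
    {"wx":0,"wy":0,"wz":0,"dx":0,"dy":0,"dz":-0.1,"fingers":1},
    {"wx":0,"wy":0,"wz":0,"dx":0,"dy":0,"dz":-0.5,"fingers":1},
    {"wx":0,"wy":0,"wz":0,"dx":0,"dy":0,"dz":-0.95,"fingers":1},
    {"wx":0,"wy":0,"wz":0,"dx":0,"dy":0,"dz":-1,"fingers":1},
    {"wx":0,"wy":0,"wz":0,"dx":0,"dy":0,"dz":-1,"fingers":1},
  ],
)

```text
clock: 12.55
eef_pos: [476.2, 312.1, 124.0]
eef_rot: [3.14, -0.003, 0.911]
wrist_force: [0.4, -0.3, -1.3]
finger_gap: 0.8
finger_force: 0.0
```

Run:
```python
from h import *
s=read_state(); print(s["eef_pos"],s["finger_gap"],s["finger_force"])
print(totool([538-475.6,-87.6-311.8,0]))
```

```text
[476.17041567 312.11856114 123.96954333] 0.7823007642535676 0.0
[-277.26965688  294.16909661   -0.44718066]
```

Gap 0 means the grasp missed. Looking again.

Run:
```python
from h import *
c=look("bottle","b2")
s=grab("side","b2"); 
for d in trace("bench_bottle",s)[:2]:
    ys,xs=np.nonzero(d["pixels"]); print(d["conf"],xs.min(),xs.max(),ys.min(),ys.max())
cv2.imwrite("pics/b2.png",np.hstack([cv2.resize(c["image"][100:300,160:360,::-1],(400,400)),cv2.resize(s["image"][230:330,230:330,::-1],(400,400))]))
```

```text
tcp [476.2 312.1 124. ] [ 3.14e+00 -3.00e-03  9.11e-01] gap 0.8
bottle 0.59 249 266 174 196 xy at mid height [475.3 312.2]
0.8 273 283 267 290
```

View pics/b2.png

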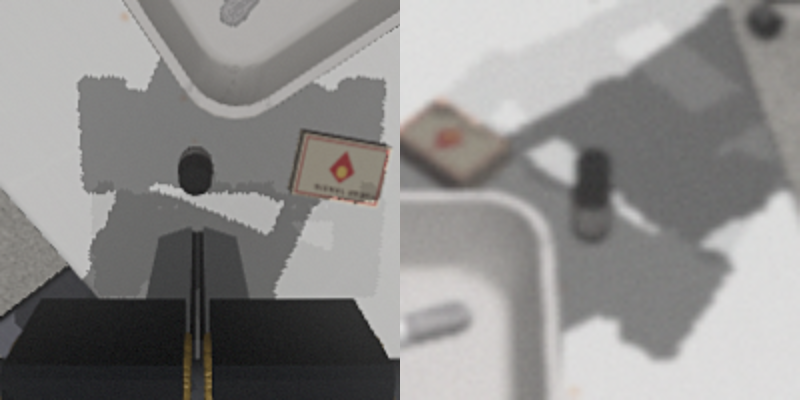

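The bottle still stands untouched at the same place. The pads evidently only bear around the grasp point, so they closed at the cap. I'll retry lower.

servo_tool(
  motion=[
    {"wx":0,"wy":0,"wz":0,"dx":0,"dy":0,"dz":0,"fingers":0.1},
    {"wx":0,"wy":0,"wz":0,"dx":0,"dy":0,"dz":0,"fingers":0.1},
    {"wx":0,"wy":0,"wz":0,"dx":0,"dy":0,"dz":0,"fingers":0.1},
    {"wx":0,"wy":0,"wz":0,"dx":0,"dy":0,"dz":0,"fingers":0.1},
    {"wx":0,"wy":0,"wz":0,"dx":0,"dy":0,"dz":0.3,"fingers":0.1},
    {"wx":0,"wy":0,"wz":0,"dx":0,"dy":0,"dz":0.6,"fingers":0.1},
    {"wx":0,"wy":0,"wz":0,"dx":0,"dy":0,"dz":0.85,"fingers":0.1},
    {"wx":0,"wy":0,"wz":0,"dx":0,"dy":0,"dz":1.0,"fingers":0.1},
    {"wx":0,"wy":0,"wz":0,"dx":0,"dy":0,"dz":1.0,"fingers":0.1},
  ],
)

```text
clock: 13.65
eef_pos: [474.8, 311.3, 20.5]
eef_rot: [-3.14, 0.003, 0.911]
wrist_force: [0.2, -0.4, 0.9]
finger_gap: 42.0
finger_force: 0.0
```

servo_tool(
  motion=[
    {"wx":0,"wy":0,"wz":0,"dx":0,"dy":0,"dz":0.07,"fingers":0.1},
    {"wx":0,"wy":0,"wz":0,"dx":0,"dy":0,"dz":0.07,"fingers":0.3},
    {"wx":0,"wy":0,"wz":0,"dx":0,"dy":0,"dz":0.07,"fingers":0.6},
    {"wx":0,"wy":0,"wz":0,"dx":0,"dy":0,"dz":0.07,"fingers":1},
    {"wx":0,"wy":0,"wz":0,"dx":0,"dy":0,"dz":0.07,"fingers":1},
    {"wx":0,"wy":0,"wz":0,"dx":0,"dy":0,"dz":0.07,"fingers":1},
    {"wx":0,"wy":0,"wz":0,"dx":0,"dy":0,"dz":0.07,"fingers":1},
  ],
)

```text
clock: 14.35
eef_pos: [475.9, 312.0, 15.6]
eef_rot: [3.141, -0.001, 0.911]
wrist_force: [0.1, 0.5, 4.3]
finger_gap: 16.7
finger_force: 10.0
```

Run:
```python
from h import *
s=read_state(); print(s["eef_pos"],s["finger_gap"],s["finger_force"],s["wrist_force"])
c=grab("wrist","b3"); s=grab("side","b3")
cv2.imwrite("pics/b3.png",np.hstack([cv2.resize(c["image"][100:300,160:360,::-1],(400,400)),cv2.resize(s["image"][230:330,230:330,::-1],(400,400))]))
```

```text
[475.85395047 311.98897889  15.58645034] 16.71192885003715 10.018511563539505 [0.07060054 0.45846644 4.31451743]
```

View pics/b3.png

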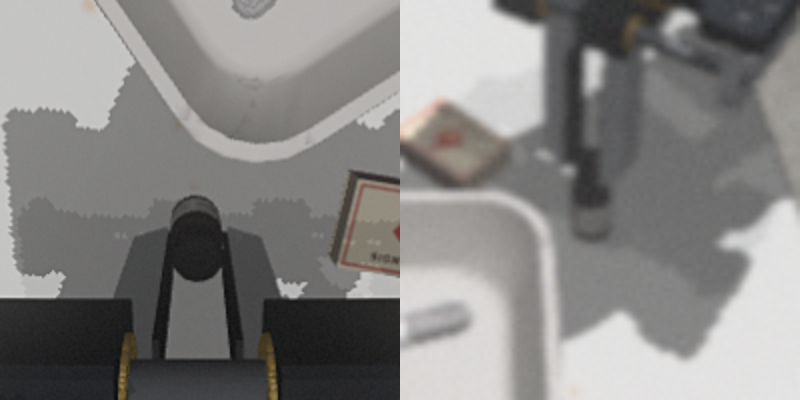

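Run:
```python
from h import *
e=read_state()["eef_pos"]
for n in ["side","scene","wrist"]:
    c=camera(n)
    print(n,"tip",((proj(c,e)[0])).round(1),"base",proj(c,[e[0],e[1],0])[0].round(1),"top",proj(c,[e[0],e[1],46])[0].round(1))
    for d in trace("bench_bottle",c)[:2]:
        ys,xs=np.nonzero(d["pixels"]); print(d["conf"],xs.min(),xs.max(),ys.min(),ys.max())
```

```text
side tip [277.1 281.7] base [276.9 287.4] top [277.5 270.2]
0.51 273 282 268 290
scene tip [173.9 179. ] base [174.3 184. ] top [173. 169.]
0.53 170 176 168 184
wrist tip [258.4 214.2] base [258.4 207.9] top [258.5 229.3]
0.77 246 270 198 240
```

Run:
```python
from h import *
def avg(n,x,y,w,k=3):
    I=sum(camera(n)["image"].astype(float) for _ in range(k))/k
    I=np.clip(I*1.8,0,255).astype(np.uint8)[y-w:y+w,x-w:x+w,::-1]; return cv2.resize(I,(400,400),interpolation=cv2.INTER_CUBIC)
cv2.imwrite("pics/b4.png",np.hstack([avg("side",277,270,30),avg("scene",174,170,30)]))
```

```text
(no output)
```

View pics/b4.png

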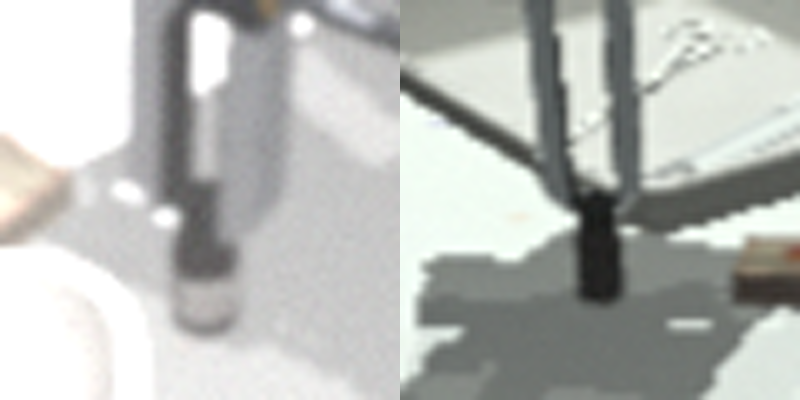

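The enlarged view shows the fingertips sitting about 22 mm above the reported TCP height, holding only the top of the cap. I'll open, go deeper and regrip on the body.

servo_tool(
  motion=[
    {"wx":0,"wy":0,"wz":0,"dx":0,"dy":0,"dz":0,"fingers":0.4},
    {"wx":0,"wy":0,"wz":0,"dx":0,"dy":0,"dz":0,"fingers":0.25},
    {"wx":0,"wy":0,"wz":0,"dx":0,"dy":0,"dz":0,"fingers":0.2},
    {"wx":0,"wy":0,"wz":0,"dx":0,"dy":0,"dz":0.05,"fingers":0.2},
    {"wx":0,"wy":0,"wz":0,"dx":0,"dy":0,"dz":0.11,"fingers":0.2},
    {"wx":0,"wy":0,"wz":0,"dx":0,"dy":0,"dz":0.11,"fingers":0.2},
  ],
)

```text
clock: 15.65
eef_pos: [475.0, 311.5, 3.0]
eef_rot: [-3.141, 0.002, 0.911]
wrist_force: [-0.3, 0.3, -0.1]
finger_gap: 37.5
finger_force: 0.0
```

servo_tool(
  motion=[
    {"wx":0,"wy":0,"wz":0,"dx":0,"dy":0,"dz":0,"fingers":0.4},
    {"wx":0,"wy":0,"wz":0,"dx":0,"dy":0,"dz":0,"fingers":0.6},
    {"wx":0,"wy":0,"wz":0,"dx":0,"dy":0,"dz":0,"fingers":0.8},
    {"wx":0,"wy":0,"wz":0,"dx":0,"dy":0,"dz":0,"fingers":1},
    {"wx":0,"wy":0,"wz":0,"dx":0,"dy":0,"dz":0,"fingers":1},
    {"wx":0,"wy":0,"wz":0,"dx":0,"dy":0,"dz":0,"fingers":1},
  ],
)

```text
clock: 16.25
eef_pos: [475.7, 311.8, 4.3]
eef_rot: [3.141, -0.0, 0.911]
wrist_force: [0.4, -0.5, -0.3]
finger_gap: 18.6
finger_force: 10.0
```

servo_tool(
  motion=[
    {"wx":0,"wy":0,"wz":0,"dx":0,"dy":0,"dz":-0.1,"fingers":1},
    {"wx":0,"wy":0,"wz":0,"dx":0,"dy":0,"dz":-0.5,"fingers":1},
    {"wx":0,"wy":0,"wz":0,"dx":0,"dy":0,"dz":-0.95,"fingers":1},
    {"wx":0,"wy":0,"wz":0,"dx":0,"dy":0,"dz":-1,"fingers":1},
  ],
)

```text
clock: 16.65
eef_pos: [477.7, 313.0, 110.4]
eef_rot: [3.138, -0.008, 0.911]
wrist_force: [0.4, 0.8, -1.0]
finger_gap: 18.0
finger_force: 10.0
```

servo_tool(
  motion=[
    {"wx":0,"wy":0,"wz":0,"dx":-0.25,"dy":0.27,"dz":-0.1,"fingers":1},
    {"wx":0,"wy":0,"wz":0,"dx":-0.55,"dy":0.58,"dz":-0.2,"fingers":1},
    {"wx":0,"wy":0,"wz":0,"dx":-0.85,"dy":0.9,"dz":-0.2,"fingers":1},
    {"wx":0,"wy":0,"wz":0,"dx":-0.92,"dy":0.98,"dz":-0.2,"fingers":1},
  ],
)

```text
clock: 17.05
eef_pos: [497.0, 175.9, 124.8]
eef_rot: [3.141, -0.0, 0.908]
wrist_force: [0.3, 0.8, -0.6]
finger_gap: 18.6
finger_force: 10.0
```

servo_tool(
  motion=[
    {"wx":0,"wy":0,"wz":0,"dx":-0.3,"dy":0.33,"dz":0,"fingers":1},
    {"wx":0,"wy":0,"wz":0,"dx":-0.6,"dy":0.65,"dz":0,"fingers":1},
    {"wx":0,"wy":0,"wz":0,"dx":-0.92,"dy":0.98,"dz":0,"fingers":1},
  ],
)

```text
clock: 17.35
eef_pos: [517.7, 45.3, 124.4]
eef_rot: [3.141, -0.0, 0.912]
wrist_force: [0.6, 0.3, -0.9]
finger_gap: 18.1
finger_force: 10.0
```

servo_tool(
  motion=[
    {"wx":0,"wy":0,"wz":0,"dx":-0.3,"dy":0.33,"dz":0,"fingers":1},
    {"wx":0,"wy":0,"wz":0,"dx":-0.6,"dy":0.65,"dz":0,"fingers":1},
    {"wx":0,"wy":0,"wz":0,"dx":-0.85,"dy":0.92,"dz":0,"fingers":1},
    {"wx":0,"wy":0,"wz":0,"dx":-0.93,"dy":0.98,"dz":0,"fingers":1},
    {"wx":0,"wy":0,"wz":0,"dx":-0.93,"dy":0.98,"dz":0.3,"fingers":1},
    {"wx":0,"wy":0,"wz":0,"dx":-0.93,"dy":0.98,"dz":0.6,"fingers":1},
    {"wx":0,"wy":0,"wz":0,"dx":-0.93,"dy":0.98,"dz":0.6,"fingers":1},
    {"wx":0,"wy":0,"wz":0,"dx":-0.93,"dy":0.98,"dz":0.6,"fingers":1},
  ],
)

```text
clock: 18.15
eef_pos: [538.2, -86.6, 64.8]
eef_rot: [-3.141, 0.0, 0.912]
wrist_force: [-0.1, -0.0, 0.6]
finger_gap: 18.6
finger_force: 10.0
```

```bash
cat >> h.py <<'E'
def held(k,rest):
    "project held thing's axis (top, base) into the views against what trace sees"
    e=read_state()["eef_pos"]; print(e.round(1))
    for n in ["scene","side","wrist"]:
        c=camera(n); z=e[2]-rest
        print(n,"base/top pred",proj(c,[*e[:2],z])[0].round(1),proj(c,[*e[:2],z+H[k]])[0].round(1))
        for d in trace("bench_"+k,c)[:2]:
            ys,xs=np.nonzero(d["pixels"]); print("   seen",round(d["conf"],2),xs.min(),xs.max(),ys.min(),ys.max())
E
python3 - <<'E'
from h import *
held("bottle",4); print(totool([1,0,0]))
c=grab("wrist","p3")
v=(490.6,-50.8,2.482)
for a in (180,225,315,90): print(a,proj(c,pockets(v,a))[0].round(1))
E
```

```text
[538.2 -86.6  64.8]
scene base/top pred [302.4 208.8] [304.1 190.2]
   seen 0.54 299 308 189 209
   seen 0.34 347 359 273 294
side base/top pred [235.4 164.2] [234.6 149.1]
wrist base/top pred [257.3 212.1] [257.3 235.7]
   seen 0.92 245 271 201 247
[0.61300185 0.79008015 0.00144326]
180 [258.1 206.5]
225 [236.  155.6]
315 [130.4 155.9]
90 [190.6 271.1]
```

View pics/wrist_p3.png

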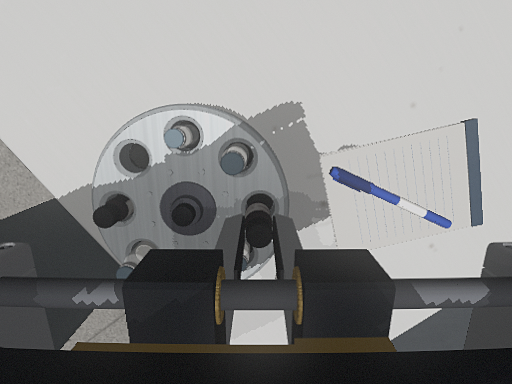

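The bottle is over its pocket, whose rim centre is around x≈260 against the bottle's 258. I'll shift 1 mm outward and lower it.

servo_tool(
  motion=[
    {"wx":0,"wy":0,"wz":0,"dx":0,"dy":0.01,"dz":0.08,"fingers":1},
    {"wx":0,"wy":0,"wz":0,"dx":0,"dy":0.01,"dz":0.14,"fingers":1},
    {"wx":0,"wy":0,"wz":0,"dx":0,"dy":0.01,"dz":0.2,"fingers":1},
    {"wx":0,"wy":0,"wz":0,"dx":0,"dy":0.01,"dz":0.26,"fingers":1},
    {"wx":0,"wy":0,"wz":0,"dx":0,"dy":0.01,"dz":0.26,"fingers":1},
  ],
)

```text
clock: 19.0
eef_pos: [538.3, -87.8, 37.0]
eef_rot: [-3.14, 0.001, 0.911]
wrist_force: [0.0, -0.5, -0.4]
finger_gap: 18.1
finger_force: 10.0
```

servo_tool(
  motion=[
    {"wx":0,"wy":0,"wz":0,"dx":0,"dy":0,"dz":0.05,"fingers":1},
    {"wx":0,"wy":0,"wz":0,"dx":0,"dy":0,"dz":0.09,"fingers":1},
    {"wx":0,"wy":0,"wz":0,"dx":0,"dy":0,"dz":0.11,"fingers":1},
    {"wx":0,"wy":0,"wz":0,"dx":0,"dy":0,"dz":0.11,"fingers":1},
    {"wx":0,"wy":0,"wz":0,"dx":0,"dy":0,"dz":0.11,"fingers":1},
  ],
)

```text
clock: 19.5
eef_pos: [538.9, -87.9, 27.2]
eef_rot: [3.141, -0.0, 0.911]
wrist_force: [-0.1, -0.2, -0.8]
finger_gap: 18.6
finger_force: 10.0
```

servo_tool(
  motion=[
    {"wx":0,"wy":0,"wz":0,"dx":0,"dy":0,"dz":0,"fingers":0.5},
    {"wx":0,"wy":0,"wz":0,"dx":0,"dy":0,"dz":0,"fingers":0.35},
    {"wx":0,"wy":0,"wz":0,"dx":0,"dy":0,"dz":0,"fingers":0.35},
    {"wx":0,"wy":0,"wz":0,"dx":0,"dy":0,"dz":0,"fingers":0.35},
    {"wx":0,"wy":0,"wz":0,"dx":0,"dy":0,"dz":-0.1,"fingers":0.35},
    {"wx":0,"wy":0,"wz":0,"dx":0,"dy":0,"dz":-0.4,"fingers":0.35},
    {"wx":0,"wy":0,"wz":0,"dx":0,"dy":0,"dz":-0.8,"fingers":0.0},
    {"wx":0,"wy":0,"wz":0,"dx":0,"dy":0,"dz":-1,"fingers":-0.5},
    {"wx":0,"wy":0,"wz":0,"dx":0,"dy":0,"dz":-1,"fingers":-1},
    {"wx":0,"wy":0,"wz":0,"dx":0,"dy":0,"dz":-1,"fingers":-1},
  ],
)

```text
clock: 20.5
eef_pos: [538.7, -87.9, 127.2]
eef_rot: [3.141, -0.0, 0.911]
wrist_force: [-0.0, 0.1, -0.4]
finger_gap: 59.3
finger_force: 0.0
```

Run:
```python
from h import *
s=read_state(); print(s["eef_pos"],s["joints"])
v=(490.6,-50.8,2.482)
for n in ["wrist","scene","side"]:
    c=grab(n,"q3")
    for k,a in [("tall",225),("bottle",180)]:
        q=pockets(v,a)[0]
        print(n,k,"pred top",proj(c,[q[0],q[1],22+H[k]])[0].round(1),"mid",proj(c,[q[0],q[1],22+H[k]-15])[0].round(1))
        for d in trace("bench_"+k,c)[:2]:
            ys,xs=np.nonzero(d["pixels"]); print("   seen",round(d["conf"],2),xs.min(),xs.max(),ys.min(),ys.max())
```

```text
[538.7152644  -87.86608656 127.23323554] [-2.28778049e-01  3.37609789e-01  1.59532511e+00 -9.84462770e-06
  1.20828545e+00  4.31188628e-01]
wrist tall pred top [237.7 151.3] mid [238.8 149.5]
   seen 0.56 230 250 137 159
wrist bottle pred top [257.6 194.2] mid [257.6 190.4]
   seen 0.63 248 267 177 202
scene tall pred top [291.1 193.2] mid [290.6 199. ]
   seen 0.63 287 295 192 209
   seen 0.22 238 314 200 247
scene bottle pred top [302.9 206.2] mid [302.4 212.1]
   seen 0.54 298 307 205 219
side tall pred top [231.2 166. ] mid [231.5 171. ]
   seen 0.68 228 234 165 178
side bottle pred top [235.3 161.7] mid [235.5 166.5]
```

servo_tool(
  motion=[
    {"wx":0,"wy":0,"wz":0,"dx":-0.3,"dy":0.2,"dz":-0.1,"fingers":-1},
    {"wx":0,"wy":0,"wz":0,"dx":-0.6,"dy":0.4,"dz":-0.2,"fingers":-1},
    {"wx":0,"wy":0,"wz":0,"dx":-0.78,"dy":0.53,"dz":-0.3,"fingers":-1},
  ],
)

```text
clock: 21.25
eef_pos: [532.5, -183.9, 157.4]
eef_rot: [-3.142, 0.0, 0.91]
wrist_force: [0.9, -0.1, -0.4]
finger_gap: 93.7
finger_force: 0.0
```

servo_tool(
  motion=[
    {"wx":0,"wy":0,"wz":-0.07,"dx":-0.3,"dy":0.2,"dz":0,"fingers":-1},
    {"wx":0,"wy":0,"wz":-0.14,"dx":-0.6,"dy":0.4,"dz":0,"fingers":-1},
    {"wx":0,"wy":0,"wz":-0.21,"dx":-0.79,"dy":0.53,"dz":0,"fingers":-1},
    {"wx":0,"wy":0,"wz":-0.28,"dx":-0.79,"dy":0.53,"dz":0,"fingers":-1},
    {"wx":0,"wy":0,"wz":-0.35,"dx":-0.79,"dy":0.53,"dz":0,"fingers":-1},
    {"wx":0,"wy":0,"wz":-0.4,"dx":-0.79,"dy":0.53,"dz":0,"fingers":-1},
  ],
)

```text
clock: 21.85
eef_pos: [526.2, -277.1, 156.9]
eef_rot: [-3.141, -0.0, 1.716]
wrist_force: [-0.4, 0.0, -0.3]
finger_gap: 94.1
finger_force: 0.0
```

servo_tool(
  motion=[
    {"wx":0,"wy":0,"wz":-0.07,"dx":0,"dy":0,"dz":0,"fingers":-1},
    {"wx":0,"wy":0,"wz":-0.14,"dx":0,"dy":0,"dz":0,"fingers":-1},
    {"wx":0,"wy":0,"wz":-0.21,"dx":0,"dy":0,"dz":0,"fingers":-1},
    {"wx":0,"wy":0,"wz":-0.28,"dx":0,"dy":0,"dz":0,"fingers":-1},
    {"wx":0,"wy":0,"wz":-0.34,"dx":0,"dy":0,"dz":0,"fingers":-1},
    {"wx":0,"wy":0,"wz":-0.385,"dx":0,"dy":0,"dz":0,"fingers":-1},
    {"wx":0,"wy":0,"wz":-0.385,"dx":0,"dy":0,"dz":0,"fingers":-1},
    {"wx":0,"wy":0,"wz":-0.385,"dx":0,"dy":0,"dz":0,"fingers":-1},
  ],
)

```text
clock: 22.65
eef_pos: [526.3, -276.9, 157.1]
eef_rot: [-3.142, -0.0, 2.478]
wrist_force: [-0.3, -0.5, -0.5]
finger_gap: 94.1
finger_force: 0.0
```

Run:
```python
from h import *
c=look("medium","m1"); look("short","m2"); print(totool([1,0,0]).round(3),totool([0,1,0]).round(3))
print(proj(c,[527,-278,25]),proj(c,[450,-275,20]), read_state()["joints"])
```

```text
tcp [ 526.3 -276.9  157.1] [-3.142 -0.     2.478] gap 94.1
medium 0.71 252 264 171 189 xy at mid height [ 527.8 -278. ]
tcp [ 526.3 -276.9  157.1] [-3.142 -0.     2.479] gap 94.0
short 0.53 212 228 119 132 xy at mid height [ 449.4 -274.2]
[-0.789  0.615 -0.   ] [0.615 0.789 0.   ]
[[257.71225426 179.21448789]] [[219.36393458 126.31071934]] [-5.45987198e-01  4.16593769e-01  1.41420060e+00  1.70173864e-06
  1.31083779e+00 -1.45464432e+00]
```

Both placed items are at full depth. Medium sits about 2 mm from the TCP. Grasping it.

servo_tool(
  motion=[
    {"wx":0,"wy":0,"wz":0,"dx":-0.01,"dy":0,"dz":0.3,"fingers":0.1},
    {"wx":0,"wy":0,"wz":0,"dx":-0.015,"dy":0,"dz":0.6,"fingers":0.1},
    {"wx":0,"wy":0,"wz":0,"dx":-0.015,"dy":0,"dz":0.85,"fingers":0.1},
    {"wx":0,"wy":0,"wz":0,"dx":-0.015,"dy":0,"dz":0.85,"fingers":0.1},
    {"wx":0,"wy":0,"wz":0,"dx":-0.015,"dy":0,"dz":0.85,"fingers":0.1},
  ],
)

```text
clock: 23.35
eef_pos: [527.7, -278.0, 72.9]
eef_rot: [3.142, 0.0, 2.48]
wrist_force: [1.8, -0.3, 0.3]
finger_gap: 57.3
finger_force: 0.0
```

servo_tool(
  motion=[
    {"wx":0,"wy":0,"wz":0,"dx":0,"dy":0,"dz":0.2,"fingers":0.1},
    {"wx":0,"wy":0,"wz":0,"dx":0,"dy":0,"dz":0.45,"fingers":0.1},
    {"wx":0,"wy":0,"wz":0,"dx":0,"dy":0,"dz":0.64,"fingers":0.1},
    {"wx":0,"wy":0,"wz":0,"dx":0,"dy":0,"dz":0.64,"fingers":0.2},
    {"wx":0,"wy":0,"wz":0,"dx":0,"dy":0,"dz":0.64,"fingers":0.5},
    {"wx":0,"wy":0,"wz":0,"dx":0,"dy":0,"dz":0.64,"fingers":0.8},
    {"wx":0,"wy":0,"wz":0,"dx":0,"dy":0,"dz":0.64,"fingers":1},
    {"wx":0,"wy":0,"wz":0,"dx":0,"dy":0,"dz":0.64,"fingers":1},
    {"wx":0,"wy":0,"wz":0,"dx":0,"dy":0,"dz":0.64,"fingers":1},
  ],
)

```text
clock: 24.25
eef_pos: [528.2, -278.3, 9.5]
eef_rot: [3.141, 0.002, 2.481]
wrist_force: [0.2, -0.6, 6.8]
finger_gap: 16.4
finger_force: 10.0
```

servo_tool(
  motion=[
    {"wx":0,"wy":0,"wz":0,"dx":0,"dy":0,"dz":-0.1,"fingers":1},
    {"wx":0,"wy":0,"wz":0,"dx":0,"dy":0,"dz":-0.5,"fingers":1},
    {"wx":0,"wy":0,"wz":0,"dx":0,"dy":0,"dz":-0.95,"fingers":1},
    {"wx":0,"wy":0,"wz":0,"dx":0,"dy":0,"dz":-1,"fingers":1},
  ],
)

```text
clock: 24.65
eef_pos: [529.5, -279.1, 114.6]
eef_rot: [3.141, 0.009, 2.481]
wrist_force: [-0.2, -0.4, 1.0]
finger_gap: 16.2
finger_force: 10.0
```

servo_tool(
  motion=[
    {"wx":0,"wy":0,"wz":0,"dx":0.35,"dy":0.2,"dz":0,"fingers":1},
    {"wx":0,"wy":0,"wz":0,"dx":0.7,"dy":0.4,"dz":0,"fingers":1},
    {"wx":0,"wy":0,"wz":0,"dx":0.84,"dy":0.48,"dz":0,"fingers":1},
  ],
)

```text
clock: 24.95
eef_pos: [489.4, -186.0, 108.4]
eef_rot: [3.141, -0.001, 2.482]
wrist_force: [0.7, -0.4, -0.2]
finger_gap: 16.4
finger_force: 10.0
```

servo_tool(
  motion=[
    {"wx":0,"wy":0,"wz":0,"dx":0.35,"dy":0.2,"dz":0,"fingers":1},
    {"wx":0,"wy":0,"wz":0,"dx":0.7,"dy":0.4,"dz":0,"fingers":1},
    {"wx":0,"wy":0,"wz":0,"dx":0.84,"dy":0.485,"dz":0.05,"fingers":1},
    {"wx":0,"wy":0,"wz":0,"dx":0.84,"dy":0.485,"dz":0.3,"fingers":1},
    {"wx":0,"wy":0,"wz":0,"dx":0.84,"dy":0.485,"dz":0.45,"fingers":1},
    {"wx":0,"wy":0,"wz":0,"dx":0.84,"dy":0.485,"dz":0.45,"fingers":1},
    {"wx":0,"wy":0,"wz":0,"dx":0.84,"dy":0.485,"dz":0.45,"fingers":1},
  ],
)

```text
clock: 25.65
eef_pos: [454.3, -98.8, 63.5]
eef_rot: [-3.142, -0.0, 2.481]
wrist_force: [1.6, -0.4, -0.4]
finger_gap: 16.7
finger_force: 10.0
```

Run:
```python
from h import *
held("medium",8.2)
c=grab("wrist","m3"); v=(490.6,-50.8,2.482)
for a in (315,90): print(a,proj(c,pockets(v,a))[0].round(1))
cv2.imwrite("pics/m3.png",cv2.resize(c["image"][90:310,110:403,::-1],(800,600),interpolation=3))
```

```text
[454.3 -98.8  63.5]
scene base/top pred [281.7 227.5] [283.1 206.7]
   seen 0.57 278 286 216 229
   seen 0.49 291 295 193 209
side base/top pred [264.9 162.3] [265.  146.5]
   seen 0.62 263 268 153 163
wrist base/top pred [257.7 210.1] [257.6 234.9]
   seen 0.7 247 269 200 243
315 [386.6 154. ]
90 [258.  205.3]
```

View pics/m3.png

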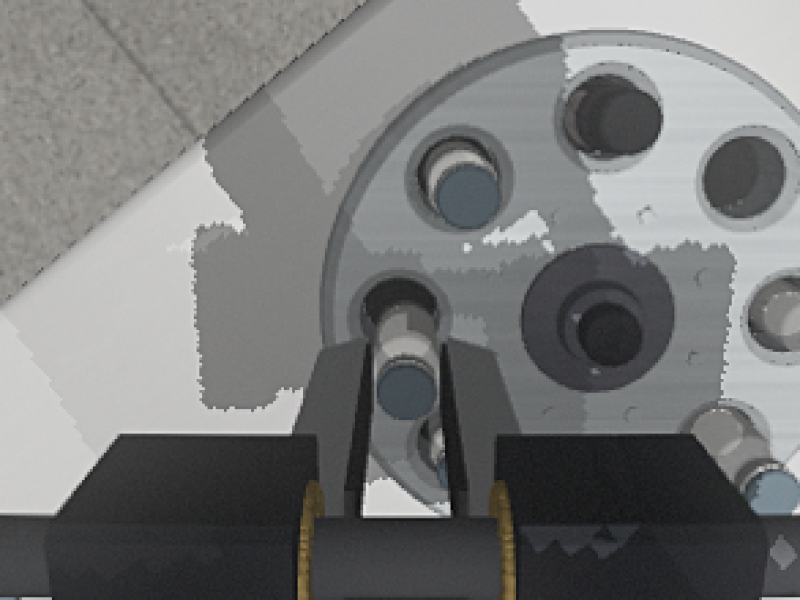

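The pocket rim centre is at about (257,206), within 1 px of the vial. Lowering.

servo_tool(
  motion=[
    {"wx":0,"wy":0,"wz":0,"dx":0,"dy":0,"dz":0.08,"fingers":1},
    {"wx":0,"wy":0,"wz":0,"dx":0,"dy":0,"dz":0.16,"fingers":1},
    {"wx":0,"wy":0,"wz":0,"dx":0,"dy":0,"dz":0.22,"fingers":1},
    {"wx":0,"wy":0,"wz":0,"dx":0,"dy":0,"dz":0.28,"fingers":1},
    {"wx":0,"wy":0,"wz":0,"dx":0,"dy":0,"dz":0.32,"fingers":1},
    {"wx":0,"wy":0,"wz":0,"dx":0,"dy":0,"dz":0.32,"fingers":1},
    {"wx":0,"wy":0,"wz":0,"dx":0,"dy":0,"dz":0.32,"fingers":1},
  ],
)

```text
clock: 26.7
eef_pos: [454.1, -98.6, 31.0]
eef_rot: [-3.142, -0.0, 2.481]
wrist_force: [-0.2, -0.1, 0.4]
finger_gap: 16.5
finger_force: 10.0
```

servo_tool(
  motion=[
    {"wx":0,"wy":0,"wz":0,"dx":0,"dy":0,"dz":0,"fingers":0.5},
    {"wx":0,"wy":0,"wz":0,"dx":0,"dy":0,"dz":0,"fingers":0.4},
    {"wx":0,"wy":0,"wz":0,"dx":0,"dy":0,"dz":0,"fingers":0.4},
    {"wx":0,"wy":0,"wz":0,"dx":0,"dy":0,"dz":0,"fingers":0.4},
    {"wx":0,"wy":0,"wz":0,"dx":0,"dy":0,"dz":-0.1,"fingers":0.4},
    {"wx":0,"wy":0,"wz":0,"dx":0,"dy":0,"dz":-0.4,"fingers":0.4},
    {"wx":0,"wy":0,"wz":0,"dx":0,"dy":0,"dz":-0.8,"fingers":0.0},
    {"wx":0,"wy":0,"wz":0,"dx":0,"dy":0,"dz":-1,"fingers":-0.5},
    {"wx":0,"wy":0,"wz":0,"dx":0,"dy":0,"dz":-1,"fingers":-1},
    {"wx":0,"wy":0,"wz":0,"dx":0,"dy":0,"dz":-1,"fingers":-1},
  ],
)

```text
clock: 27.7
eef_pos: [453.9, -98.5, 131.1]
eef_rot: [3.141, 0.0, 2.481]
wrist_force: [0.1, 0.7, 0.1]
finger_gap: 56.6
finger_force: 0.0
```

servo_tool(
  motion=[
    {"wx":0,"wy":0,"wz":0,"dx":-0.25,"dy":-0.35,"dz":-0.1,"fingers":-1},
    {"wx":0,"wy":0,"wz":0,"dx":-0.52,"dy":-0.71,"dz":-0.2,"fingers":-1},
  ],
)

```text
clock: 27.9
eef_pos: [450.9, -186.7, 150.1]
eef_rot: [-3.141, -0.002, 2.483]
wrist_force: [1.1, -0.4, 0.8]
finger_gap: 72.4
finger_force: 0.0
```

servo_tool(
  motion=[
    {"wx":0,"wy":0,"wz":0,"dx":-0.25,"dy":-0.35,"dz":0,"fingers":-1},
    {"wx":0,"wy":0,"wz":0,"dx":-0.52,"dy":-0.71,"dz":0,"fingers":-1},
    {"wx":0,"wy":0,"wz":0,"dx":-0.52,"dy":-0.71,"dz":0,"fingers":-1},
    {"wx":0,"wy":0,"wz":0,"dx":-0.52,"dy":-0.71,"dz":0,"fingers":-1},
  ],
)

```text
clock: 28.3
eef_pos: [448.3, -274.6, 149.5]
eef_rot: [3.142, -0.003, 2.479]
wrist_force: [0.2, -0.0, -0.7]
finger_gap: 93.7
finger_force: 0.0
```

Run:
```python
from h import *
c=look("short","s1"); print(proj(c,[450,-275,20]))
for d in spot_in("bench_short",c): print(d)
v=(490.6,-50.8,2.482); q=pockets(v,90)[0]
for n in ["scene","side"]:
    c=camera(n); print(n,proj(c,[q[0],q[1],22+49])[0].round(1))
    for d in trace("bench_medium",c)[:3]:
        ys,xs=np.nonzero(d["pixels"]); print("   seen",round(d["conf"],2),xs.min(),xs.max(),ys.min(),ys.max())
```

```text
tcp [ 448.3 -274.6  149.5] [ 3.142e+00 -3.000e-03  2.479e+00] gap 93.7
short 0.56 392 418 121 136 xy at mid height [ 506.5 -103. ]
short 0.49 252 265 170 188 xy at mid height [ 449.  -274.2]
[[258.6829701  180.26054193]]
{'location': [258.3, 179.9], 'conf': 0.76}
scene [281.7 220.9]
side [265.1 157.5]
   seen 0.37 262 268 156 167
```

servo_tool(
  motion=[
    {"wx":0,"wy":0,"wz":0,"dx":0,"dy":0,"dz":0.3,"fingers":0.1},
    {"wx":0,"wy":0,"wz":0,"dx":0,"dy":0,"dz":0.6,"fingers":0.1},
    {"wx":0,"wy":0,"wz":0,"dx":0,"dy":0,"dz":0.85,"fingers":0.1},
    {"wx":0,"wy":0,"wz":0,"dx":0,"dy":0,"dz":0.85,"fingers":0.1},
    {"wx":0,"wy":0,"wz":0,"dx":0,"dy":0,"dz":0.85,"fingers":0.1},
  ],
)

```text
clock: 29.15
eef_pos: [449.3, -274.4, 66.9]
eef_rot: [-3.142, 0.0, 2.481]
wrist_force: [0.5, 0.1, -0.3]
finger_gap: 57.6
finger_force: 0.0
```

servo_tool(
  motion=[
    {"wx":0,"wy":0,"wz":0,"dx":0,"dy":0,"dz":0.2,"fingers":0.1},
    {"wx":0,"wy":0,"wz":0,"dx":0,"dy":0,"dz":0.45,"fingers":0.1},
    {"wx":0,"wy":0,"wz":0,"dx":0,"dy":0,"dz":0.63,"fingers":0.1},
    {"wx":0,"wy":0,"wz":0,"dx":0,"dy":0,"dz":0.63,"fingers":0.2},
    {"wx":0,"wy":0,"wz":0,"dx":0,"dy":0,"dz":0.63,"fingers":0.5},
    {"wx":0,"wy":0,"wz":0,"dx":0,"dy":0,"dz":0.63,"fingers":0.8},
    {"wx":0,"wy":0,"wz":0,"dx":0,"dy":0,"dz":0.63,"fingers":1},
    {"wx":0,"wy":0,"wz":0,"dx":0,"dy":0,"dz":0.63,"fingers":1},
    {"wx":0,"wy":0,"wz":0,"dx":0,"dy":0,"dz":0.63,"fingers":1},
  ],
)

```text
clock: 30.05
eef_pos: [449.7, -275.0, 4.2]
eef_rot: [3.142, 0.002, 2.481]
wrist_force: [0.2, -0.2, 7.5]
finger_gap: 15.8
finger_force: 10.0
```

servo_tool(
  motion=[
    {"wx":0,"wy":0,"wz":0,"dx":0,"dy":0,"dz":-0.1,"fingers":1},
    {"wx":0,"wy":0,"wz":0,"dx":0,"dy":0,"dz":-0.5,"fingers":1},
    {"wx":0,"wy":0,"wz":0,"dx":0,"dy":0,"dz":-0.95,"fingers":1},
    {"wx":0,"wy":0,"wz":0,"dx":0,"dy":0,"dz":-1,"fingers":1},
  ],
)

```text
clock: 30.45
eef_pos: [450.9, -275.8, 108.9]
eef_rot: [3.141, 0.008, 2.481]
wrist_force: [0.3, -0.8, 0.5]
finger_gap: 15.7
finger_force: 10.0
```

servo_tool(
  motion=[
    {"wx":0,"wy":0,"wz":0,"dx":0.2,"dy":0.35,"dz":-0.1,"fingers":1},
    {"wx":0,"wy":0,"wz":0,"dx":0.45,"dy":0.75,"dz":-0.15,"fingers":1},
    {"wx":0,"wy":0,"wz":0,"dx":0.49,"dy":0.81,"dz":-0.15,"fingers":1},
  ],
)

```text
clock: 30.75
eef_pos: [460.3, -177.3, 118.9]
eef_rot: [3.141, 0.0, 2.483]
wrist_force: [-0.9, -0.4, -0.5]
finger_gap: 15.7
finger_force: 10.0
```

servo_tool(
  motion=[
    {"wx":0,"wy":0,"wz":0,"dx":0.2,"dy":0.35,"dz":0,"fingers":1},
    {"wx":0,"wy":0,"wz":0,"dx":0.45,"dy":0.75,"dz":0,"fingers":1},
    {"wx":0,"wy":0,"wz":0,"dx":0.49,"dy":0.81,"dz":0,"fingers":1},
  ],
)

```text
clock: 31.05
eef_pos: [471.0, -83.4, 118.1]
eef_rot: [3.141, -0.001, 2.484]
wrist_force: [-0.4, -0.5, -0.3]
finger_gap: 15.9
finger_force: 10.0
```

servo_tool(
  motion=[
    {"wx":0,"wy":0,"wz":-0.07,"dx":0.2,"dy":0.35,"dz":0,"fingers":1},
    {"wx":0,"wy":0,"wz":-0.14,"dx":0.4,"dy":0.7,"dz":0,"fingers":1},
    {"wx":0,"wy":0,"wz":-0.21,"dx":0.49,"dy":0.82,"dz":0,"fingers":1},
    {"wx":0,"wy":0,"wz":-0.28,"dx":0.49,"dy":0.82,"dz":0.1,"fingers":1},
    {"wx":0,"wy":0,"wz":-0.35,"dx":0.49,"dy":0.82,"dz":0.3,"fingers":1},
    {"wx":0,"wy":0,"wz":-0.393,"dx":0.49,"dy":0.82,"dz":0.6,"fingers":1},
    {"wx":0,"wy":0,"wz":-0.393,"dx":0.49,"dy":0.82,"dz":0.6,"fingers":1},
    {"wx":0,"wy":0,"wz":-0.393,"dx":0.49,"dy":0.82,"dz":0.6,"fingers":1},
  ],
)

```text
clock: 31.85
eef_pos: [482.8, 7.9, 58.6]
eef_rot: [3.141, -0.001, -3.02]
wrist_force: [1.0, -0.0, -0.2]
finger_gap: 15.9
finger_force: 10.0
```

Run:
```python
from h import *
held("short",3.5)
c=grab("wrist","s3"); v=(490.6,-50.8,2.482)
print(proj(c,pockets(v,315))[0].round(1), totool([1,0,0]).round(3))
cv2.imwrite("pics/s3.png",cv2.resize(c["image"][130:290,180:340,::-1],(600,600),interpolation=3))
```

```text
[482.8   7.9  58.6]
scene base/top pred [254.  204.4] [254.4 189.1]
   seen 0.69 251 259 189 205
side base/top pred [258.4 182.3] [258.3 169. ]
wrist base/top pred [257.7 210.9] [257.5 230.3]
   seen 0.57 246 270 201 240
   seen 0.45 150 194 119 147
[258.5 207.5] [-0.992 -0.124  0.001]
```

View pics/s3.png

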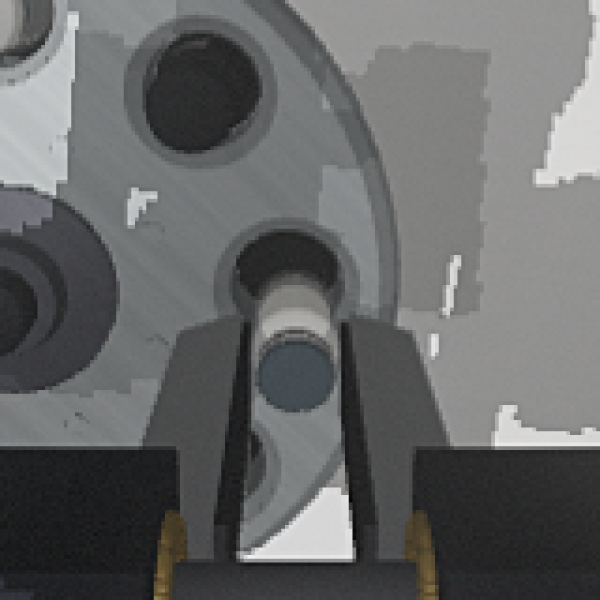

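The pocket bevel centre is at crop (287,291) and the vial at x≈295, about 1.5 mm to the right. Correcting and lowering.

servo_tool(
  motion=[
    {"wx":0,"wy":0,"wz":0,"dx":0,"dy":-0.015,"dz":0.05,"fingers":1},
    {"wx":0,"wy":0,"wz":0,"dx":0,"dy":-0.015,"dz":0.12,"fingers":1},
    {"wx":0,"wy":0,"wz":0,"dx":0,"dy":-0.015,"dz":0.18,"fingers":1},
    {"wx":0,"wy":0,"wz":0,"dx":0,"dy":-0.015,"dz":0.24,"fingers":1},
    {"wx":0,"wy":0,"wz":0,"dx":0,"dy":-0.015,"dz":0.29,"fingers":1},
    {"wx":0,"wy":0,"wz":0,"dx":0,"dy":-0.015,"dz":0.315,"fingers":1},
    {"wx":0,"wy":0,"wz":0,"dx":0,"dy":-0.015,"dz":0.315,"fingers":1},
  ],
)

```text
clock: 32.9
eef_pos: [482.9, 6.9, 26.4]
eef_rot: [-3.142, -0.0, -3.016]
wrist_force: [0.2, 0.4, -0.2]
finger_gap: 15.6
finger_force: 10.0
```

servo_tool(
  motion=[
    {"wx":0,"wy":0,"wz":0,"dx":0,"dy":0,"dz":0,"fingers":0.5},
    {"wx":0,"wy":0,"wz":0,"dx":0,"dy":0,"dz":0,"fingers":0.4},
    {"wx":0,"wy":0,"wz":0,"dx":0,"dy":0,"dz":0,"fingers":0.4},
    {"wx":0,"wy":0,"wz":0,"dx":0,"dy":0,"dz":0,"fingers":0.4},
    {"wx":0,"wy":0,"wz":0,"dx":0,"dy":0,"dz":-0.1,"fingers":0.4},
    {"wx":0,"wy":0,"wz":0,"dx":0,"dy":0,"dz":-0.4,"fingers":0.4},
    {"wx":0,"wy":0,"wz":0,"dx":0,"dy":0,"dz":-0.8,"fingers":0.2},
    {"wx":0,"wy":0,"wz":0,"dx":0,"dy":0,"dz":-1,"fingers":0},
    {"wx":0,"wy":0,"wz":0,"dx":0,"dy":0,"dz":-1,"fingers":-0.5},
  ],
)

```text
clock: 33.8
eef_pos: [484.3, 6.8, 130.0]
eef_rot: [-3.141, 0.005, -3.016]
wrist_force: [0.8, 0.5, -0.0]
finger_gap: 49.0
finger_force: 0.0
```

servo_tool(
  motion=[
    {"wx":0,"wy":0,"wz":0,"dx":0.2,"dy":0.3,"dz":-0.3,"fingers":-1},
    {"wx":0,"wy":0,"wz":0,"dx":0.2,"dy":0.6,"dz":-0.6,"fingers":-1},
    {"wx":0,"wy":0,"wz":0,"dx":0.2,"dy":0.9,"dz":-0.8,"fingers":-1},
    {"wx":0,"wy":0,"wz":0,"dx":0.2,"dy":1,"dz":-0.8,"fingers":-1},
    {"wx":0,"wy":0,"wz":0,"dx":0.2,"dy":1,"dz":-0.8,"fingers":-1},
  ],
)

```text
clock: 34.3
eef_pos: [450.1, 104.2, 205.5]
eef_rot: [-3.142, -0.001, -3.014]
wrist_force: [0.2, -0.2, -0.5]
finger_gap: 88.4
finger_force: 0.0
```

Run:
```python
from h import *
s=read_state(); print(s["eef_pos"],s["finger_gap"],s["wrist_force"])
v=(490.6,-50.8,2.482)
ims=[]
for n in ["scene","side"]:
    c=camera(n)
    for k,a in [("tall",225),("bottle",180),("short",315),("medium",90),("tall",45),("short",135),("medium",270),("bottle",0)]:
        q=pockets(v,a)[0]; print(n,k,a,"top",proj(c,[q[0],q[1],22+H[k]])[0].round(1),end=" ")
        for d in trace("bench_"+k,c)[:3]:
            ys,xs=np.nonzero(d["pixels"]); print("seen",round(d["conf"],2),xs.min(),xs.max(),ys.min(),ys.max(),end="; ")
        print()
    I=sum(camera(n)["image"].astype(float) for _ in range(3))/3
    x,y=proj(c,[490,-51,50])[0].astype(int); ims.append(cv2.resize(np.clip(I*1.4,0,255).astype(np.uint8)[y-45:y+45,x-45:x+45,::-1],(400,400),interpolation=3))
cv2.imwrite("pics/end.png",np.hstack(ims))
```

```text
[450.13382403 104.2312435  205.52248171] 88.36922427929628 [ 0.20946516 -0.17050453 -0.53517592]
scene tall 225 top [291.1 193.2] seen 0.48 287 295 192 210; 
scene bottle 180 top [302.9 206.2] 
scene short 315 top [253.9 201.9] seen 0.43 252 258 201 211; 
scene medium 90 top [281.7 220.9] 
scene tall 45 top [259.9 214.2] seen 0.48 287 295 192 210; 
scene short 135 top [299.6 219.4] seen 0.43 252 258 201 211; 
scene medium 270 top [271.1 193.6] 
scene bottle 0 top [248.6 209. ] 
side tall 225 top [231.2 166. ] 
side bottle 180 top [235.3 161.7] seen 0.53 232 238 160 170; 
side short 315 top [258.3 180.5] seen 0.62 255 260 180 188; 
side medium 90 top [265.1 157.5] seen 0.58 262 268 157 167; 
side tall 45 top [275.1 161.1] 
side short 135 top [249.1 159.5] seen 0.62 255 260 180 188; 
side medium 270 top [240.7 175.7] seen 0.58 262 268 157 167; 
side bottle 0 top [272.7 172.9] seen 0.53 232 238 160 170;
```

View pics/end.png

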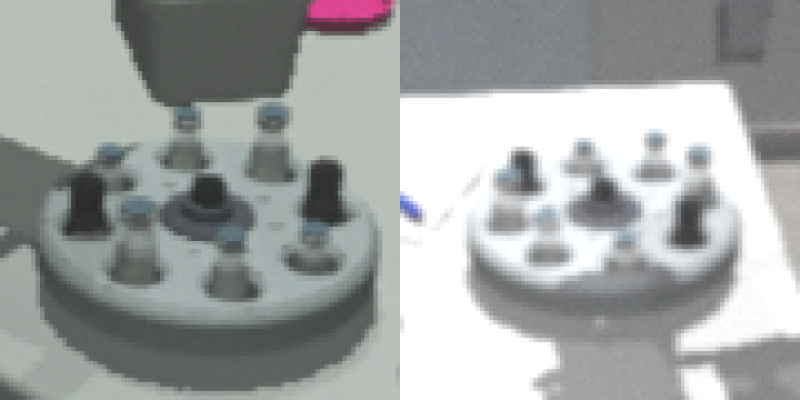

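All eight stand upright in the rotor, each twin straight across from its match, with their tops where full depth predicts. Handing in.

```bash
python3 -c "
from cell import *
print(sign_off())"
```

```text
the job is handed in; nothing more can be done
None
```

The rotor is balanced and handed in at about 35 s of the allowed 102: all four twins stand upright, fully down, straight across from their matches, and nothing was tipped; the only hitch was one missed grasp on the bottle, which I redid lower.

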